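# Set the square tubes in the receiver jig and tape the made-up length

## Task

Slide every loose square tube that is there, plain end first, along a lane of the jig into its receiver until the black band is level with the mouth. Then hook the tape measure over the jig's steel lip in the free lane at the side, back the case away until its front is level with the white line, set it down there and press its lock. Unhook it, stand it back on the red mat with the blade still locked out, and leave everything else where it is.

Things in the scene. Friction and masses are not known exactly. Their poses are not given: they have to be found in the camera images.
- jig: Fixed aluminium plate 255 (x) x 300 (y) x 6 mm, origin at bench height under it; +x along the lanes towards the steel lip, +y towards the tape lane. Three tube lanes along x at y = -90, -26, +38 mm, each a black bed strip 20 mm wide, top z = 20 mm, from x = -121 mm to a receiver. The tape lane is the bare plate along y = +130 mm (free from y = 70 to 175 mm).
- mouth0 (a point): Centre of the first receiver's mouth (jig y = -90 mm), at a seated tube's axis height, 35 mm above the bench; axes as the jig's, bore towards +x. Receivers: one grey block, 72 mm long, top 61 mm high, with square bores 36 x 36 mm, floor 19.5 mm above the bench, open right through, no stop inside; the next two lie 64 and 128 mm along +y. Slanted lead-in cheeks stand out 12 mm.
- lip (a point): Outer top edge of the steel lip, mid tape lane: jig (118, 130, 20) mm; axes as the jig's. The lip is 6 mm thick, its top 20 mm above the bench (14 mm above the plate), along the whole +x end of the plate. With the case on the plate the blade clears it by 4 mm and the hook hangs 10 mm below its top.
- line (a point): On the white line across the plate, mid tape lane: jig (-70, 130, 6) mm; axes as the jig's. The free ends of fully set tubes come level with this line (to 1 mm).
- tube0_c (a point): Centre of a loose square steel tube, 30 x 30 x 160 mm, 0.2 to 0.45 kg, lying flat; its x axis runs along it to the plain (open) end that goes into the receiver, the other end has a black cap. The black band is 60 mm from the plain end, 20 mm from the centre. Fully set, the centre is at jig x = 11 mm, 20 mm outside the mouth, 35 mm high. None if absent.
- tube1_c (a point): Centre of a loose square steel tube, 30 x 30 x 160 mm, 0.2 to 0.45 kg, lying flat; its x axis runs along it to the plain (open) end that goes into the receiver, the other end has a black cap. The black band is 60 mm from the plain end, 20 mm from the centre. Fully set, the centre is at jig x = 11 mm, 20 mm outside the mouth, 35 mm high. None if absent.
- tube2_c (a point): Centre of a loose square steel tube, 30 x 30 x 160 mm, 0.2 to 0.45 kg, lying flat; its x axis runs along it to the plain (open) end that goes into the receiver, the other end has a black cap. The black band is 60 mm from the plain end, 20 mm from the centre. Fully set, the centre is at jig x = 11 mm, 20 mm outside the mouth, 35 mm high. None if absent.
- tube0_end (a point): Middle of that tube's plain end, 80 mm from its centre.
- tube1_end (a point): Middle of that tube's plain end, 80 mm from its centre.
- tube2_end (a point): Middle of that tube's plain end, 80 mm from its centre.
- tape_c (a point): Centre of the tape measure's black case, 80 (x) x 44 (y) x 64 mm high, 0.5 kg, 35 mm above its foot's underside; +x towards the blade. Standing on its rubber foot, it stays where it is let go against the blade's spring. The steel hook in front: inner face 16 mm ahead of the case front with the blade in, 4 mm thick, 34 mm wide, from 4 to 22 mm above the foot.
- tape_front (a point): Middle of the lower front edge of the case, 40 mm ahead of its centre, at the height of the foot's underside.
- hook (a point): Lower edge of the hook's inner face (4 mm above the level of the foot).
- blade (a joint): How far the blade is drawn out of the case, m: 0 fully in, at most 0.2. A spring of 2 to 2.6 N draws it in. With the hook on the lip and the case front level with the line it reads 0.172.
- lock_top (a point): Top of the lock button on the case, a red knob 22 mm across, its top 80 mm above the foot when up, 10 mm ahead of the case's centre.
- lock (a joint): Travel of the lock button, m: 0 up (blade free), 0.0055 pressed right down (blade held, by fine teeth, so it may shift by 3 mm to the next notch). Press it with 5 to 20 N from above; it stays where it is left, and can be pinched and pulled up again.
- mat: Fixed red mat, 170 x 170 x 4 mm, origin at the centre of its underside on the bench; the tape measure stands on it at the start and at the end.
- screwdriver: Bystander, to be left alone: screwdriver lying on the bench. Origin at the centre of its underside.
- wrench: Bystander, to be left alone: spanner lying on the bench. Origin at the centre of its underside.
- spray: Bystander, to be left alone: upright can, 60 mm across, 170 mm high. Origin at the centre of its underside.
- jar: Bystander, to be left alone: upright jar, 68 mm across, 85 mm high. Origin at the centre of its underside.
- offcut: Bystander, to be left alone: aluminium block 70 x 40 x 40 mm. Origin at the centre of its underside.
- mug: Bystander, to be left alone: white mug, 80 mm across, 90 mm high. Origin at the centre of its underside.
- bearing: Bystander, to be left alone: steel bearing ring lying flat, 72 mm across, 18 mm high. Origin at the centre of its underside.

How it is judged:
By the outcome, as a careful person would: the job done as asked, in the order asked, and still so for the second after the job is handed in, with the robot touching nothing.
Of tube0, tube1, tube2 only 2 to 3 are there at a start; the rules pass over those that are not, and their reading is None.
At some moment in a run one of tube0, tube1, tube2 may be knocked a few centimetres aside while the robot is not near it.
Once in a run the grip may slacken for a moment while it holds something.
It also fails if it takes over 210 s, if anything falls off the work surface, if the arm or the gripper's body presses on something with over 40 N, if the wrist force passes 120 N, or if a joint passes its speed limit or range.

## Robot

A 7-joint arm with a two-finger parallel gripper is mounted at the origin on the work surface. World frame = base frame: x ahead of the robot, y to its left, z up, the work surface at z = 0. Lengths are in m, angles in rad, forces in N, time in s.
With the tool pointing down it reaches from about 0.425 to 0.925 m from the base axis. Payload 6.8 kg.
Tool frame: the origin (TCP) lies midway between the tips of the shut fingers; the grasp point (between the pads) lies 19 mm behind it; y points along the fingers, z is the direction in which the jaws open and shut, and the axes are right-handed (so a half turn about y gives the same grasp; the last joint's range is limited). The gripper opens to 85 mm and grips with 20 to 120 N. Pads are 22 mm wide; open, the fingers measure 114 mm over their backs; the gripper's body (76 mm by 85 mm) begins 54 mm behind the grasp point. The pads swing forward as they close: fully open they stand 13 mm farther back than shut.
Start: joints at [1.164, 0.477, 0.022, 1.555, -0.011, 1.109, -0.083], TCP at [0.199, -0.645, 0.231] pointing down, gripper open.
Joint ranges: [-2.96, 2.96], [-0.34, 2.1], [-1.41, 1.46], [0.24, 2.44], [-1.37, 4.51], [0.17, 1.92], [-2.96, 2.96]. Speed limits (rad/s): [2.39, 2.39, 3.14, 3.14, 3.14, 3.14, 3.14].

## Interface

Orientations are given as a unit quaternion [w, x, y, z].
In Python, from station import bot gives the robot as it stands. The module is installed in compiled form; this text tells all that it offers.
- The arm moves only by the shell command python3 -m crank 'ROWS' [FORCE]. ROWS is JSON, a list of rows, each an object with "linear": the shift along the tool's x, y, z in m, a list of three; "dr": the turn, a rotation vector about the tool's x, y, z in degrees, a list of three; "hand": the gripper command: -1 is shut, 1 is fully open, values between are in proportion. A call has 1 to 10 rows; each row is the pose to reach, as a shift and turn from the pose commanded when the call began, along the tool's axes at that moment; what a row does not reach only later rows make up. A row lasts 1/12 s, in which the tool goes at most 41.7 mm and 7.16 degrees, less where a joint would pass 70% of its speed; a pose out of reach is approached as far as the arm can. A call with a gripper value outside its range is refused whole. The fingers move at their own pace and stop on an object; FORCE is the grip in N (left out, the last holds). Time passes only in rows, so rows that repeat a pose let the fingers close. It gives the time, the measured TCP pose, the force and the opening at its end, in the units of the state.
- bot.get_obs(): the state, without advancing time (a new reading comes with each control period).
- bot.read_camera(name): name is "side" or "top" or "wrist"; returns the picture (420x560x3 uint8, blue, green, red); there is no depth.
- bot.camera_params(name): a dict with "K" (3x3 intrinsics, pixels), "k1" (the pictures are not rectified: a ray, as slopes to the right and down, at radius r is drawn at 1 + k1 r^2 times it, then the intrinsics apply), "R" (3x3) and "t" (3): a world point X has camera coordinates R X + t; the wrist camera has in their place "hand_eye" (4x4, takes a point from camera to tool coordinates, whose origin is the TCP and whose axes are the tool frame's). Camera axes: x right, y down, z forward; pixel columns grow to the right and rows downward; lengths in m; the calibration is good to about 2 mm. A picture is of the moment at which its call begins: read the wrist's pose just before it. camera_params takes no time and is no camera call.
- bot.hand_in(): hands the job in, once; it reports no verdict.
Trained networks look in the newest picture that a camera, given by its name, has taken for a name from the list of things; names that differ only in an ending like _2 or _b are one class to them, and where a whole thing is asked for, a point or a joint stands for the part that bears it (a point fixed in the world has none). Each returns a list of dicts, best first, with "score" (0 to 1); they miss things now and then, are a little off and sometimes report something else, mostly with a low value. They report only what shows in the picture. A call takes as long as a camera call.
- bot.search_frame(camera, target): "extent" ([left, top, right, bottom] in pixels, round what is visible of it).
- bot.cut_out(camera, target): "pixels" (420x560 bool, what is visible of it) and "extent" ([left, top, right, bottom] in pixels, round what is visible of it).
- bot.place_of(camera, target): "xy" ([column, row] in pixels: a listed point, or the origin of a listed thing).
The state is a dict: "t": time; "q": joint angles; "joint_vel": joint speeds; "joint_torque": joint torques, N m; "eef_pos": TCP position; "tool_rot": TCP orientation; "contact_force": force on the tool from outside, world axes, zero at the start; "torque": the same for the moment, N m; "gripper_width": opening from 0.0 (shut) to 1.0 (fully open).
Only numpy, scipy, OpenCV 4.12 (cv2) and the standard library are available. Lean on these libraries where they do the work, as an engineer would, in place of code of your own. Each camera call takes 0.05 s, during which the arm holds its last target. There are 200 camera calls.

## Working session

There is one attempt and no reset: what is moved stays moved. The work goes in short steps, Python scripts to look and compute and a shell command to move; the robot and the scene stay as the last step left them, time stands still between calls to the robot, and variables do not carry over. Pictures are saved under pics/ and viewed, about 12 in all and at most 16, crops included, and the job is handed in when it is done.

```bash
mkdir -p pics; cat > h.py <<'E'
import numpy as np, cv2
from scipy.spatial.transform import Rotation as Rn
from station import bot
def rot(q): return Rn.from_quat([q[1],q[2],q[3],q[0]]).as_matrix()
def cam(name,obs=None):
    p=bot.camera_params(name); K=np.array(p['K']); k1=p['k1']
    if 'hand_eye' in p:
        o=obs or bot.get_obs(); T=np.eye(4); T[:3,:3]=rot(o['tool_rot']); T[:3,3]=o['eef_pos']
        C=T@np.array(p['hand_eye']); R=C[:3,:3].T; t=-R@C[:3,3]
    else: R=np.array(p['R']); t=np.array(p['t'])
    return K,k1,R,t
def pix2(c,uv,z):
    K,k1,R,t=c
    d=np.array([(uv[0]-K[0,2])/K[0,0],(uv[1]-K[1,2])/K[1,1]])
    s=d.copy()
    for _ in range(20): s=d/(1+k1*(s@s))
    r=R.T@np.array([s[0],s[1],1]); o=-R.T@t
    return o+r*(z-o[2])/r[2]
def proj(c,X):
    K,k1,R,t=c; p=R@np.array(X)+t; s=p[:2]/p[2]; s=s*(1+k1*(s@s))
    return np.array([K[0,0]*s[0]+K[0,2],K[1,1]*s[1]+K[1,2]])
E
python3 - <<'E'
from h import *
for n in ['top','side']:
    cv2.imwrite(f'pics/{n}0.png',bot.read_camera(n)); c=cam(n)
    print(n,'cam at',(-c[2].T@c[3]).round(3), 'f',c[0][0,0].round(0))
    for t,z in [('mouth0',.035),('lip',.02),('line',.006),('jig',0),('tube0_c',.015),('tube1_c',.015),('tube2_c',.015),('tube0_end',.015),('tube1_end',.015),('tube2_end',.015),('tape_c',.039),('tape_front',.004),('hook',.008),('lock_top',.084),('mat',0),('spray',0),('jar',0),('mug',0),('offcut',0)]:
        if n=='side' and t in('spray','jar','mug','offcut','jig'): continue
        r=bot.place_of(n,t)[:3]
        print(t,[(round(d['score'],2),np.round(d['xy']).tolist(),pix2(c,d['xy'],z)[:2].round(3).tolist()) for d in r])
o=bot.get_obs(); print(o['t'],o['eef_pos'],o['tool_rot'],rot(o['tool_rot']).round(3),o['gripper_width'],bot.camera_params('wrist'))
E
```

```text
top cam at [0.513 0.015 1.046] f 404.0
mouth0 [(0.93, [218.0, 176.0], [0.668, 0.186])]
lip [(0.66, [195.0, 269.0], [0.432, 0.247]), (0.33, [383.0, 187.0], [0.634, -0.235])]
line [(0.75, [265.0, 258.0], [0.458, 0.069])]
jig [(0.68, [234.0, 215.0], [0.569, 0.149])]
tube0_c []
tube1_c [(0.55, [346.0, 190.0], [0.628, -0.142]), (0.54, [350.0, 268.0], [0.429, -0.147])]
tube2_c [(0.21, [218.0, 176.0], [0.669, 0.188])]
tube0_end [(0.36, [138.0, 290.0], [0.379, 0.395]), (0.22, [347.0, 192.0], [0.623, -0.143])]
tube1_end [(0.65, [359.0, 164.0], [0.694, -0.176])]
tube2_end [(0.63, [381.0, 155.0], [0.717, -0.233])]
tape_c [(0.87, [352.0, 261.0], [0.45, -0.146]), (0.35, [381.0, 189.0], [0.627, -0.225])]
tape_front []
hook [(0.37, [330.0, 264.0], [0.441, -0.097])]
lock_top [(0.44, [349.0, 267.0], [0.437, -0.132])]
mat [(0.88, [357.0, 260.0], [0.449, -0.167]), (0.69, [383.0, 156.0], [0.719, -0.242]), (0.61, [446.0, 244.0], [0.487, -0.397])]
spray [(0.63, [260.0, 132.0], [0.787, 0.078])]
jar [(0.64, [316.0, 128.0], [0.797, -0.07]), (0.32, [334.0, 267.0], [0.433, -0.106])]
mug [(0.71, [140.0, 290.0],
[... 1309 characters left out ...]
8  0.23130986] [-0.10524806  0.10525192 -0.69922536  0.69923442] [[-0.956 -0.     0.294]
 [-0.294 -0.    -0.956]
 [ 0.    -1.     0.   ]] 1.0057369714629845 {'K': array([[323.02061636,   0.        , 277.01617274],
       [  0.        , 323.02061636, 208.57194957],
       [  0.        ,   0.        ,   1.        ]]), 'k1': -0.015010093690521894, 'hand_eye': array([[ 1.20419053e-04,  9.58618191e-01,  2.84694837e-01,
        -7.28971989e-02],
       [ 8.39782642e-04, -2.84694836e-01,  9.58617831e-01,
        -1.42186197e-01],
       [ 9.99999640e-01,  1.23645931e-04, -8.39313599e-04,
         1.61045448e-03],
       [ 0.00000000e+00,  0.00000000e+00,  0.00000000e+00,
         1.00000000e+00]])}
```

```bash
python3 - <<'E'
import cv2
a=cv2.imread('pics/top0.png');cv2.imwrite('pics/top0c.png',cv2.resize(a[90:330,90:470],None,fx=2.1,fy=2.1,interpolation=cv2.INTER_CUBIC))
a=cv2.imread('pics/side0.png');cv2.imwrite('pics/side0c.png',cv2.resize(a[110:400,150:440],None,fx=2,fy=2,interpolation=cv2.INTER_CUBIC))
E
```

```text
(no output)
```

View pics/top0c.png

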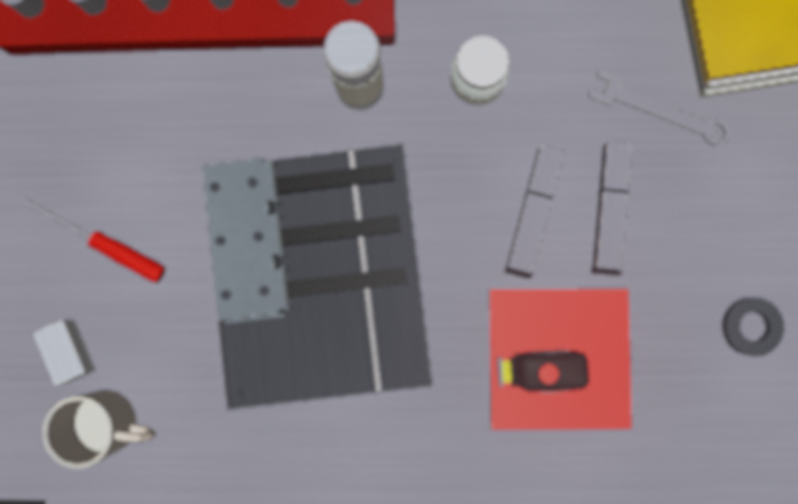

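View pics/side0c.png

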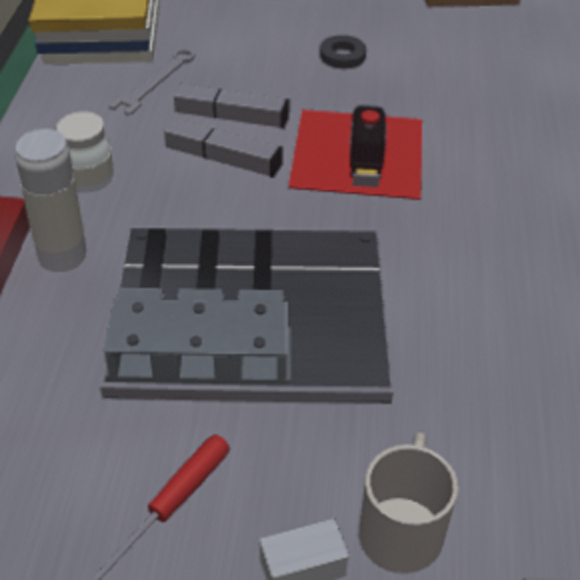

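The pictures show two tubes, with plain ends away from the robot. They're at crop pixels (535,210) and (612,208). The tape is on the mat with its blade pointing left, which is world +y. The jig's +x also points along world +y. Next I'll move the wrist camera over the tubes.

```bash
R='x'; python3 -m crank '[{"linear":[-0.541,-0.03,-0.331],"dr":[0,31.5,0],"hand":1},{"linear":[-0.541,-0.03,-0.331],"dr":[0,31.5,0],"hand":1},{"linear":[-0.541,-0.03,-0.331],"dr":[0,31.5,0],"hand":1},{"linear":[-0.541,-0.03,-0.331],"dr":[0,31.5,0],"hand":1},{"linear":[-0.541,-0.03,-0.331],"dr":[0,31.5,0],"hand":1},{"linear":[-0.541,-0.03,-0.331],"dr":[0,31.5,0],"hand":1},{"linear":[-0.541,-0.03,-0.331],"dr":[0,31.5,0],"hand":1},{"linear":[-0.541,-0.03,-0.331],"dr":[0,31.5,0],"hand":1},{"linear":[-0.541,-0.03,-0.331],"dr":[0,31.5,0],"hand":1},{"linear":[-0.541,-0.03,-0.331],"dr":[0,31.5,0],"hand":1}]'
python3 - <<'E'
from h import *
o=bot.get_obs();print(rot(o['tool_rot']).round(3),o['eef_pos']);R=rot(o['tool_rot'])
print('to (.62,-.17,.26):',R.T@(np.array([.62,-.17,.26])-o['eef_pos']))
E
```

```text
t: 2.58
eef_pos: [0.4741, -0.3325, 0.2514]
tool_rot: [0.088, -0.089, -0.701, 0.702]
contact_force: [0.4, -1.0, 0.2]
gripper_width: 0.999
[[-0.969  0.001 -0.248]
 [ 0.248 -0.    -0.969]
 [-0.001 -1.     0.   ]] [ 0.47412649 -0.33253003  0.25137322]
to (.62,-.17,.26): [-0.10091841 -0.0086135  -0.19367704]
```

```bash
python3 -m crank '[{"linear":[-0.10,-0.01,-0.194],"dr":[0,0,0],"hand":1},{"linear":[-0.10,-0.01,-0.194],"dr":[0,0,0],"hand":1},{"linear":[-0.10,-0.01,-0.194],"dr":[0,0,0],"hand":1},{"linear":[-0.10,-0.01,-0.194],"dr":[0,0,0],"hand":1},{"linear":[-0.10,-0.01,-0.194],"dr":[0,0,0],"hand":1},{"linear":[-0.10,-0.01,-0.194],"dr":[0,0,0],"hand":1},{"linear":[-0.10,-0.01,-0.194],"dr":[0,0,0],"hand":1}]'
python3 - <<'E'
from h import *
o=bot.get_obs(); c=cam('wrist',o); cv2.imwrite('pics/w1.png',bot.read_camera('wrist'));print(o['eef_pos'])
for t,z in [('tube0_c',.015),('tube1_c',.015),('tube2_c',.015),('tube0_end',.015),('tube1_end',.015),('tube2_end',.015),('tape_c',.039),('tape_front',.004),('hook',.008),('lock_top',.084),('mat',0),('mouth0',.035),('lip',.02),('line',.006)]:
    r=bot.place_of('wrist',t)[:3]
    print(t,[(round(d['score'],2),np.round(d['xy']).tolist(),pix2(c,d['xy'],z)[:2].round(3).tolist()) for d in r])
for t in ['tube0_c','tube1_c','tube2_c']:
    for d in bot.cut_out('wrist',t):
        m=d['pixels'].astype(np.uint8); cs,_=cv2.findContours(m,0,2); k=max(cs,key=cv2.contourArea)
        P=np.array([pix2(c,p[0],.03)[:2] for p in k],np.float32)
        print(t,d['score'],m.sum(),cv2.minAreaRect(P), d['extent'])
E
```

```text
t: 3.17
eef_pos: [0.6208, -0.1656, 0.2608]
tool_rot: [-0.085, 0.086, 0.703, -0.701]
contact_force: [-0.1, -1.5, -0.2]
gripper_width: 0.995
[ 0.62079241 -0.16563862  0.26082246]
tube0_c [(0.4, [295.0, 341.0], [0.383, -0.134])]
tube1_c [(0.78, [255.0, 177.0], [0.626, -0.139]), (0.3, [255.0, 108.0], [0.704, -0.16])]
tube2_c [(0.55, [324.0, 155.0], [0.632, -0.227])]
tube0_end [(0.43, [271.0, 306.0], [0.446, -0.114])]
tube1_end [(0.59, [255.0, 110.0], [0.702, -0.16])]
tube2_end [(0.93, [322.0, 83.0], [0.711, -0.24])]
tape_c [(0.77, [303.0, 317.0], [0.435, -0.155])]
tape_front [(0.85, [272.0, 306.0], [0.439, -0.113]), (0.6, [323.0, 85.0], [0.71, -0.243]), (0.6, [44.0, 84.0], [0.79, 0.072])]
hook [(0.7, [262.0, 313.0], [0.434, -0.097])]
lock_top [(0.53, [291.0, 342.0], [0.437, -0.138])]
mat [(0.56, [309.0, 292.0], [0.447, -0.169]), (0.3, [470.0, 230.0], [0.485, -0.397])]
mouth0 []
lip []
line []
tube1_c 0.79 3501 ((0.6273293495178223, -0.1382310390472412), (0.030851833522319794, 0.16022475063800812), 73.57940673828125) [238.6, 108.1, 270.9, 243.0]
tube2_c 0.88 3853 ((0.6302390694618225, -0.22910389304161072), (0.03301404416561127, 0.1614859402179718), 83.73995208740234) [306.9, 81.7, 347.1, 222.3]
```

View pics/w1.png

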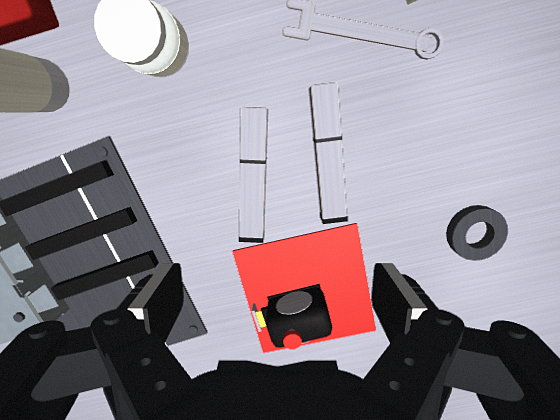

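View w1: tube1 spans (253,107)–(251,240) and tube2 (325,83)–(334,220), both with their caps towards the mat. The tape is at (300,315). Next I'll look at the jig from above with the hand empty.

```bash
python3 -m crank '[{"linear":[0.05,-0.06,-0.25],"dr":[0,0,0],"hand":0.4},{"linear":[0.05,-0.06,-0.25],"dr":[0,0,0],"hand":0.4},{"linear":[0.05,-0.06,-0.25],"dr":[0,0,0],"hand":0.4},{"linear":[0.05,-0.06,-0.25],"dr":[0,0,0],"hand":0.4},{"linear":[0.05,-0.06,-0.25],"dr":[0,0,0],"hand":0.4},{"linear":[0.05,-0.06,-0.25],"dr":[0,0,0],"hand":0.4},{"linear":[0.05,-0.06,-0.25],"dr":[0,0,0],"hand":0.4},{"linear":[0.05,-0.06,-0.25],"dr":[0,0,0],"hand":0.4},{"linear":[0.05,-0.06,-0.25],"dr":[0,0,0],"hand":0.4}]'
python3 - <<'E'
from h import *
o=bot.get_obs(); c=cam('wrist',o); a=bot.read_camera('wrist'); cv2.imwrite('pics/w2.png',cv2.resize(a,None,fx=1.4,fy=1.4,interpolation=cv2.INTER_CUBIC));np.save('w2.npy',a)
import pickle;pickle.dump(c,open('w2c.pkl','wb'));print(o['eef_pos'])
for t,z in [('mouth0',.035),('lip',.02),('line',.006),('jig',0)]:
    r=bot.place_of('wrist',t)[:3]
    print(t,[(round(d['score'],2),np.round(d['xy']).tolist(),pix2(c,d['xy'],z)[:2].round(3).tolist()) for d in r])
E
```

```text
t: 4.82
eef_pos: [0.6317, 0.084, 0.3209]
tool_rot: [0.088, -0.088, -0.701, 0.702]
contact_force: [0.1, -1.4, -0.1]
gripper_width: 0.701
[0.6317395  0.08400468 0.32086509]
mouth0 [(0.97, [194.0, 167.0], [0.663, 0.188])]
lip [(0.9, [205.0, 313.0], [0.436, 0.251])]
line [(0.71, [320.0, 272.0], [0.454, 0.06])]
jig [(0.71, [244.0, 209.0], [0.581, 0.147])]
```

View pics/w2.png

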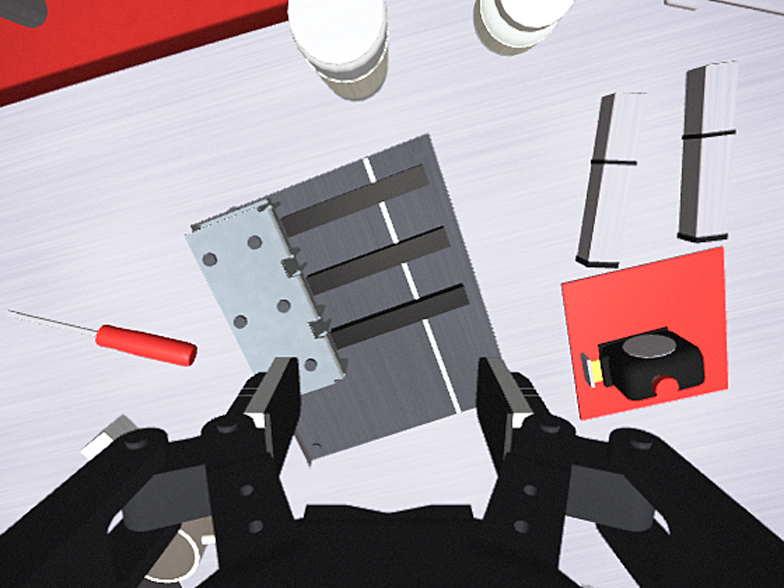

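```bash
cat > fit.py <<'E'
from h import *; import pickle
from scipy.optimize import least_squares
cw=pickle.load(open('w2c.pkl','rb')); ct=cam('top'); cs=cam('side')
W=lambda u,v:np.array([u,v])/1.4; T=lambda u,v:np.array([u,v])/2.1+90; S=lambda u,v:np.array([u/2+150,v/2+110])
obs=[('w',W(429,134),(-137,-150,6)),('w',W(367,158),(-70,-150,6)),('w',W(459,412),(-70,150,6)),
('w',np.array([194,167.]),(31,-90,35)),('w',np.array([205,313.]),(118,130,20)),
('t',T(403,145),(-137,-150,6)),('t',T(431,386),(-137,150,6)),('t',T(351,151),(-70,-150,6)),('t',T(378,390),(-70,150,6)),
('s',S(131,229),(-137,-150,6)),('s',S(375,231),(-137,150,6)),('s',S(124,267),(-70,-150,6)),('s',S(379,269),(-70,150,6)),('s',S(104,390),(118,-150,20)),('s',S(390,392),(118,150,20)),
('t',np.array([218.,176]),(31,-90,35)),('t',np.array([195.,269]),(118,130,20)),('s',np.array([220.,266]),(31,-90,35))]
C={'w':cw,'t':ct,'s':cs}
def J(p,X):
    a=p[2];X=np.array(X)/1000
    return np.array([p[0]+np.cos(a)*X[0]-np.sin(a)*X[1],p[1]+np.sin(a)*X[0]+np.cos(a)*X[1],X[2]])
def res(p): return np.concatenate([(pix2(C[k],uv,X[2]/1000)-J(p,X))[:2]*1000 for k,uv,X in obs])
r=least_squares(res,[.57,.149,1.7],loss='soft_l1',f_scale=3,x_scale=[1e-3,1e-3,1e-2])
if __name__=='__main__':
    print(r.x,np.degrees(r.x[2]))
    for (k,uv,X),e in zip(obs,res(r.x).reshape(-1,2)): print(k,X,e.round(1))
    for sub in 'wts':
        o2=[o for o in obs if o[0]==sub]; s=least_squares(lambda p:np.concatenate([(pix2(C[k],uv,X[2]/1000)-J(p,X))[:2]*1000 for k,uv,X in o2]),r.x,x_scale=[1e-3,1e-3,1e-2]); print(sub,s.x,np.degrees(s.x[2]))
E
python3 fit.py
```

```text
[0.55381356 0.14409427 1.66782044] 95.55907248286876
w (-137, -150, 6) [-2.  -0.9]
w (-70, -150, 6) [-2.2 -4.4]
w (-70, 150, 6) [ 0.7 -5.1]
w (31, -90, 35) [22.5  5.6]
w (118, 130, 20) [22.9  1.9]
t (-137, -150, 6) [-3.3 -0. ]
t (-137, 150, 6) [-1.2 -0.7]
t (-70, -150, 6) [-3.2 -2. ]
t (-70, 150, 6) [ 1.2 -3. ]
s (-137, -150, 6) [-3.3  5.1]
s (-137, 150, 6) [0.3 0.8]
s (-70, -150, 6) [-3.3  3.3]
s (-70, 150, 6) [-0.5 -1.7]
s (118, -150, 20) [-9.6  5.2]
s (118, 150, 20) [-0.1 -0.4]
t (31, -90, 35) [26.5  1.2]
t (118, 130, 20) [19.3 -2.4]
s (31, -90, 35) [23.9  0.7]
w [0.56300217 0.14433374 1.63355882] 93.59602592473829
t [0.56167051 0.14283302 1.63827804] 93.866417479975
s [0.55470681 0.14584441 1.6758705 ] 96.02030656848055
```

```bash
sed -i 's/,-150,/,-125,/g; s/,150,/,175,/g' fit.py; python3 fit.py
```

```text
[0.57657371 0.14598296 1.67523825] 95.98408131208276
w (-137, -125, 6) [-0.8 -1.4]
w (-70, -125, 6) [-0.5 -4.8]
w (-70, 175, 6) [ 2.2 -3.3]
w (31, -90, 35) [0.1 3.1]
w (118, 130, 20) [0.9 1.1]
t (-137, -125, 6) [-2.1 -0.5]
t (-137, 175, 6) [-0.2  1. ]
t (-70, -125, 6) [-1.5 -2.4]
t (-70, 175, 6) [ 2.6 -1.3]
s (-137, -125, 6) [-2.1  4.6]
s (-137, 175, 6) [1.3 2.5]
s (-70, -125, 6) [-1.6  2.8]
s (-70, 175, 6) [0.9 0.1]
s (118, -125, 20) [-6.5  4.9]
s (118, 175, 20) [2.7 1.5]
t (31, -90, 35) [ 4.1 -1.4]
t (118, 130, 20) [-2.7 -3.3]
s (31, -90, 35) [ 1.4 -1.8]
w [0.57697043 0.14490898 1.67375792] 95.89926478563515
t [0.57664885 0.14465582 1.6741609 ] 95.92235359481165
s [0.57589724 0.14812631 1.68137264] 96.33555583885612
```

```bash
cat >> h.py <<'E'
JO=np.array([.5767,.145]); JA=np.radians(95.95)
def jw(x,y): # jig mm -> world
    c,s=np.cos(JA),np.sin(JA); return JO+np.array([c*x-s*y,s*x+c*y])/1000
def plan(x,y,z,yaw):
    """yaw (deg): direction of -tool x in world"""
    o=bot.get_obs(); R=rot(o['tool_rot']); cur=np.degrees(np.arctan2(-R[1,0],-R[0,0]))
    Rt=Rn.from_euler('z',np.radians(yaw)).as_matrix()@np.array([[-1,0,0],[0,0,-1],[0,-1,0.]])
    d=(R.T@(np.array([x,y,z])-o['eef_pos'])).round(4); rv=np.degrees(Rn.from_matrix(R.T@Rt).as_rotvec()).round(2)
    print('cur yaw',cur.round(2),'linear',d.tolist(),'dr',rv.tolist(),'rows',int(np.ceil(max(np.linalg.norm(d)/.0417,np.linalg.norm(rv)/7.16))))
E
python3 -c "
from h import *
plan(.598,-.130,.08,-16.4)"
```

```text
cur yaw -14.55 linear [-0.0205, 0.2407, 0.2127] dr [-0.06, 1.85, 0.02] rows 8
```

```bash
python3 -m crank '[{"linear":[-0.0205,0.2407,0.2127],"dr":[0,1.85,0],"hand":0.4},{"linear":[-0.0205,0.2407,0.2127],"dr":[0,1.85,0],"hand":0.4},{"linear":[-0.0205,0.2407,0.2127],"dr":[0,1.85,0],"hand":0.4},{"linear":[-0.0205,0.2407,0.2127],"dr":[0,1.85,0],"hand":0.4},{"linear":[-0.0205,0.2407,0.2127],"dr":[0,1.85,0],"hand":0.4},{"linear":[-0.0205,0.2407,0.2127],"dr":[0,1.85,0],"hand":0.4},{"linear":[-0.0205,0.2407,0.2127],"dr":[0,1.85,0],"hand":0.4},{"linear":[-0.0205,0.2407,0.2127],"dr":[0,1.85,0],"hand":0.4},{"linear":[-0.0205,0.2407,0.2127],"dr":[0,1.85,0],"hand":0.4},{"linear":[-0.0205,0.2407,0.2127],"dr":[0,1.85,0],"hand":0.4}]'
python3 - <<'E'
from h import *
o=bot.get_obs(); c=cam('wrist',o); a=bot.read_camera('wrist'); cv2.imwrite('pics/w3.png',a)
for t in ['tube1_c','tube2_c']:
    for d in bot.cut_out('wrist',t):
        m=d['pixels'].astype(np.uint8); cs,_=cv2.findContours(m,0,2); k=max(cs,key=cv2.contourArea)
        P=np.array([pix2(c,p[0],.03)[:2] for p in k],np.float32)
        print(t,d['score'],m.sum(),cv2.minAreaRect(P), d['extent'])
plan(.598,-.130,.003,-16.4)
E
```

```text
t: 5.9
eef_pos: [0.597, -0.1303, 0.0786]
tool_rot: [0.103, -0.1, -0.699, 0.7]
contact_force: [0.7, 0.7, 1.4]
gripper_width: 0.698
tube1_c 0.71 12836 ((0.6272587776184082, -0.13746759295463562), (0.030273236334323883, 0.15888053178787231), 73.7505874633789) [244.3, 39.2, 300.4, 303.5]
tube2_c 0.66 17540 ((0.6271207332611084, -0.22572551667690277), (0.04052290692925453, 0.15607789158821106), 83.79466247558594) [372.5, 0.2, 456.0, 266.4]
tube2_c 0.5 366 ((0.4365135133266449, -0.186027392745018), (0.038495827466249466, 0.01043512299656868), 7.8116960525512695) [399.5, 386.1, 420.0, 420.0]
cur yaw -16.17 linear [0.0012, 0.0785, 0.0039] dr [0.07, 0.23, -0.13] rows 2
```

```bash
python3 -m crank '[{"linear":[0,0.04,0.001],"dr":[0,0,0],"hand":0.4},{"linear":[0,0.076,0.001],"dr":[0,0,0],"hand":0.4},{"linear":[0,0.076,0.001],"dr":[0,0,0],"hand":0.4},{"linear":[0,0.076,0.001],"dr":[0,0,0],"hand":-1},{"linear":[0,0.076,0.001],"dr":[0,0,0],"hand":-1},{"linear":[0,0.076,0.001],"dr":[0,0,0],"hand":-1},{"linear":[0,0.076,0.001],"dr":[0,0,0],"hand":-1},{"linear":[0,0.076,0.001],"dr":[0,0,0],"hand":-1},{"linear":[0,0.076,0.001],"dr":[0,0,0],"hand":-1},{"linear":[0,0.076,0.001],"dr":[0,0,0],"hand":-1}]' 70
```

```text
t: 6.88
eef_pos: [0.6007, -0.1285, 0.0072]
tool_rot: [-0.098, 0.101, 0.7, -0.7]
contact_force: [-0.9, 1.7, 8.0]
gripper_width: 0.34
```

```bash
python3 -m crank '[{"linear":[0,-0.04,0],"dr":[0,0,0],"hand":-1},{"linear":[0,-0.08,0],"dr":[0,0,0],"hand":-1},{"linear":[0,-0.11,0],"dr":[0,0,0],"hand":-1},{"linear":[0,-0.11,0],"dr":[0,0,0],"hand":-1}]'
python3 - <<'E'
from h import *
cv2.imwrite('pics/w4.png',bot.read_camera('wrist'))
# hover pose at lane -90: tube centre jig x=-80 -> grip at -110
p=jw(-110,-90); print(p); plan(p[0],p[1],.11,95.95)
E
```

```text
t: 7.22
eef_pos: [0.6031, -0.1293, 0.1222]
tool_rot: [0.096, -0.104, -0.7, 0.7]
contact_force: [1.5, -0.3, -3.3]
gripper_width: 0.333
[0.67761781 0.04492205]
cur yaw -16.25 linear [-0.0244, 0.0094, -0.1884] dr [-0.44, -112.2, -0.38] rows 16
```

View pics/w4.png

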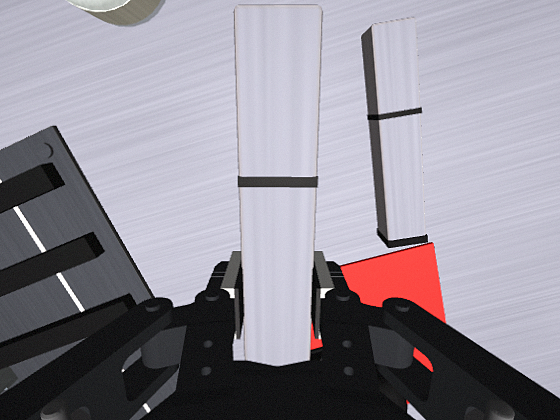

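The tube is held straight, with its band at (278,182) and plain end at the top. I'll turn it well clear of the can and jar, then go to the lane.

```bash
python3 -m crank '[{"linear":[0.028,0,-0.018],"dr":[0,-7,0],"hand":-1},{"linear":[0.055,0,-0.035],"dr":[0,-14,0],"hand":-1},{"linear":[0.055,0,-0.035],"dr":[0,-21,0],"hand":-1},{"linear":[0.055,0,-0.035],"dr":[0,-28,0],"hand":-1},{"linear":[0.055,0,-0.035],"dr":[0,-35,0],"hand":-1},{"linear":[0.055,0,-0.035],"dr":[0,-42,0],"hand":-1},{"linear":[0.055,0,-0.035],"dr":[0,-49,0],"hand":-1},{"linear":[0.055,0,-0.035],"dr":[0,-56,0],"hand":-1},{"linear":[0.055,0,-0.035],"dr":[0,-63,0],"hand":-1},{"linear":[0.055,0,-0.035],"dr":[0,-70,0],"hand":-1}]'
python3 - <<'E'
from h import *
p=jw(-135,-90); plan(p[0],p[1],.11,95.95)
E
```

```text
t: 8.1
eef_pos: [0.5541, -0.0797, 0.113]
tool_rot: [0.321, -0.322, 0.63, -0.629]
contact_force: [0.6, 0.1, -3.1]
gripper_width: 0.335
cur yaw 54.12 linear [-0.1547, 0.0027, 0.0437] dr [0.14, -41.83, 0.04] rows 6
```

```bash
python3 -m crank '[{"linear":[0,0,0],"dr":[0,-7,0],"hand":-1},{"linear":[0,0,0],"dr":[0,-14,0],"hand":-1},{"linear":[-0.03,0,0.009],"dr":[0,-21,0],"hand":-1},{"linear":[-0.07,0,0.02],"dr":[0,-28,0],"hand":-1},{"linear":[-0.11,0,0.031],"dr":[0,-35,0],"hand":-1},{"linear":[-0.1547,0,0.0437],"dr":[0,-41.8,0],"hand":-1},{"linear":[-0.1547,0,0.0437],"dr":[0,-41.8,0],"hand":-1},{"linear":[-0.1547,0,0.0437],"dr":[0,-41.8,0],"hand":-1},{"linear":[-0.1547,0,0.0437],"dr":[0,-41.8,0],"hand":-1}]'
python3 - <<'E'
from h import *
o=bot.get_obs(); c=cam('wrist',o); a=bot.read_camera('wrist'); cv2.imwrite('pics/w5.png',a)
for d in bot.place_of('wrist','mouth0')[:2]: print('mouth0',d['score'],d['xy'],pix2(c,d['xy'],.035),jw(31,-90))
for d in bot.cut_out('wrist','tube0_c')[:2]:
    m=d['pixels'].astype(np.uint8); cs,_=cv2.findContours(m,0,2); k=max(cs,key=cv2.contourArea)
    P=np.array([pix2(c,p[0],o['eef_pos'][2]+.0228)[:2] for p in k],np.float32); print(d['score'],cv2.minAreaRect(P))
p=jw(-120,-90); plan(p[0],p[1],.028,95.95)
E
```

```text
t: 8.85
eef_pos: [0.6809, 0.0194, 0.1124]
tool_rot: [-0.523, 0.525, -0.476, 0.474]
contact_force: [-0.8, -0.6, -3.7]
gripper_width: 0.338
cur yaw 95.47 linear [-0.0177, 0.0854, -0.0004] dr [0.11, -0.48, 0.08] rows 3
```

View pics/w5.png

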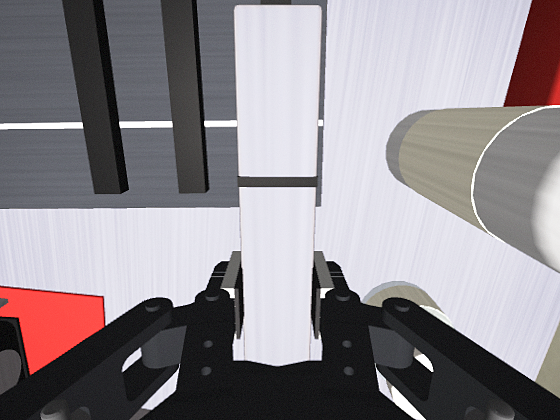

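```bash
python3 - <<'E'
from h import *
c=cam('wrist'); o=bot.get_obs()
for X in [(-121,28,20),(-121,48,20),(-121,-36,20),(-121,-16,20)]:
    w=jw(*X[:2]); print(X,proj(c,[*w,X[2]/1000]).round(0))
print(bot.get_obs()['eef_pos'])
iJ=lambda w:(np.array([[np.cos(JA),np.sin(JA)],[-np.sin(JA),np.cos(JA)]])@(w[:2]-JO)*1000).round(1)
print([iJ(pix2(c,p,.02)) for p in [(129,192),(101,193),(209,190),(178,193)]])
print('tcp',iJ(o['eef_pos']),[iJ(pix2(c,p,o['eef_pos'][2]+.0228)) for p in [(238,182),(318,182),(238,6),(321,6)]])
E
```

```text
(-121, 28, 20) [118. 190.]
(-121, 48, 20) [ 92. 190.]
(-121, -36, 20) [203. 189.]
(-121, -16, 20) [177. 189.]
[0.68092768 0.0175425  0.1134712 ]
[array([-122.7,   20.3]), array([-123.2,   41.7]), array([-121.6,  -40.2]), array([-123.7,  -16.7])]
tcp [-137.6  -90.5] [array([-91.4, -77. ]), array([ -91.7, -107.1]), array([-32.9, -79.4]), array([ -33.1, -106.5])]
```

```bash
python3 -m crank '[{"linear":[-0.025,0,-0.001],"dr":[0,-0.5,0],"hand":-1},{"linear":[-0.025,0.04,-0.001],"dr":[0,-0.5,0],"hand":-1},{"linear":[-0.025,0.07,-0.001],"dr":[0,-0.5,0],"hand":-1},{"linear":[-0.025,0.084,-0.001],"dr":[0,-0.5,0],"hand":-1},{"linear":[-0.025,0.084,-0.001],"dr":[0,-0.5,0],"hand":-1},{"linear":[-0.025,0.084,-0.001],"dr":[0,-0.5,0],"hand":-1}]'
python3 - <<'E'
from h import *
o=bot.get_obs(); c=cam('wrist',o); a=bot.read_camera('wrist'); cv2.imwrite('pics/w6.png',a);print(o['contact_force'],o['eef_pos'])
p=jw(-60,-90); plan(p[0],p[1],.0285,95.95)
for d in bot.place_of('wrist','mouth0')[:2]: print('mouth0',d['score'],d['xy'],pix2(c,d['xy'],.035),jw(31,-90))
E
```

```text
t: 9.5
eef_pos: [0.6784, 0.0429, 0.0301]
tool_rot: [-0.525, 0.526, -0.473, 0.473]
contact_force: [0.3, 1.0, -2.8]
gripper_width: 0.333
[ 0.28020672  1.03275586 -2.75889001] [0.67842114 0.04292665 0.03009918]
cur yaw 95.99 linear [-0.0519, 0.0022, -0.0011] dr [-0.02, 0.04, 0.03] rows 2
```

View pics/w6.png

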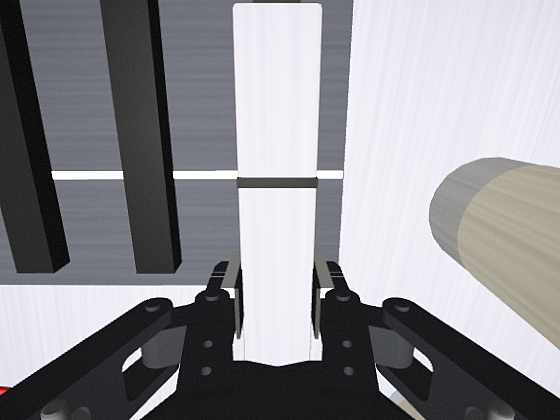

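```bash
cat >> h.py <<'E'
iJ=lambda w:(np.array([[np.cos(JA),np.sin(JA)],[-np.sin(JA),np.cos(JA)]])@(np.array(w)[:2]-JO)*1000).round(1)
E
python3 - <<'E'
from h import *
c=cam('wrist'); o=bot.get_obs()
print('edge',[iJ(pix2(c,p,.006)) for p in [(345,175),(340,255),(351,60)]])
print('plate rear',[iJ(pix2(c,p,.006)) for p in [(60,285),(200,285)]], 'line',iJ(pix2(c,(210,175),.006)))
print('strip1 proj',[proj(c,[*jw(-121,y),.02]).round(0) for y in (-36,-16)],[proj(c,[*jw(-121,y),.006]).round(0) for y in (-36,-16)])
print('tcp',iJ(o['eef_pos']),[iJ(pix2(c,p,o['eef_pos'][2]+.0228)) for p in [(237,183),(318,183),(234,4),(322,4)]])
E
```

```text
edge [array([ -72. , -127.8]), array([-117.7, -127.8]), array([ -16.5, -127.4])]
plate rear [array([-137.1,   34.8]), array([-136.8,  -47.4])] line [-72.1 -57.1]
strip1 proj [array([170., 272.]), array([132., 272.])] [array([178., 260.]), array([143., 260.])]
tcp [-111.8  -91.4] [array([-66.2, -77.1]), array([ -66.2, -107.6]), array([ -6.6, -78.1]), array([  -6.6, -106.8])]
```

```bash
sed -i 's/JO=np.array(\[.5767,.145\])/JO=np.array([.5787,.1448])/' h.py; python3 -m crank '[{"linear":[-0.02,0.002,0],"dr":[0,0,0],"hand":-1},{"linear":[-0.03,0.002,0],"dr":[0,0,0],"hand":-1},{"linear":[-0.04,0.002,0],"dr":[0,0,0],"hand":-1},{"linear":[-0.05,0.002,0],"dr":[0,0,0],"hand":-1},{"linear":[-0.06,0.002,0],"dr":[0,0,0],"hand":-1},{"linear":[-0.06,0.002,0],"dr":[0,0,0],"hand":-1}]'
python3 - <<'E'
from h import *
o=bot.get_obs(); c=cam('wrist',o); a=bot.read_camera('wrist'); cv2.imwrite('pics/w7.png',a);print(o['contact_force'],o['torque'],iJ(o['eef_pos']))
p=jw(-14.7,-90.4); plan(p[0],p[1],o['eef_pos'][2],95.95)
E
```

```text
t: 10.1
eef_pos: [0.6719, 0.1077, 0.0287]
tool_rot: [0.527, -0.526, 0.472, -0.471]
contact_force: [1.0, 1.4, -4.1]
gripper_width: 0.337
[ 0.99706272  1.42184471 -4.12394666] [ 0.02073857  0.00129452 -0.02225628] [-46.6 -88.9]
cur yaw 96.22 linear [-0.0336, -0.0002, 0.0016] dr [-0.02, 0.27, -0.06] rows 1
```

View pics/w7.png

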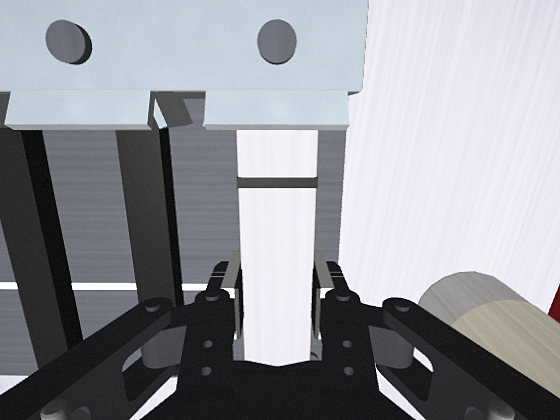

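The tube is inside the receiver with no contact force, and its band is at (278,183). Next I'll push it the last 33 mm.

```bash
python3 -m crank '[{"linear":[-0.012,0.001,0],"dr":[0,0,0],"hand":-1},{"linear":[-0.022,0.001,0],"dr":[0,0,0],"hand":-1},{"linear":[-0.032,0.001,0],"dr":[0,0,0],"hand":-1},{"linear":[-0.032,0.001,0],"dr":[0,0,0],"hand":-1},{"linear":[-0.032,0.001,0],"dr":[0,0,0],"hand":-1}]'
python3 - <<'E'
from h import *
o=bot.get_obs(); c=cam('wrist',o); a=bot.read_camera('wrist'); cv2.imwrite('pics/w8.png',a);print(o['contact_force'],iJ(o['eef_pos']))
print(bot.place_of('wrist','mouth0')[:2])
print('mouth proj',proj(c,[*jw(31,-90),.05]).round(1),'cheek tip',proj(c,[*jw(19,-90),.061]).round(1))
E
```

```text
t: 10.57
eef_pos: [0.6687, 0.1372, 0.0273]
tool_rot: [0.526, -0.526, 0.472, -0.472]
contact_force: [0.1, -0.4, -4.4]
gripper_width: 0.333
[ 0.12296606 -0.42072998 -4.39223125] [-16.9 -88.8]
[{'xy': [274.6, 168.8], 'score': 0.59}]
mouth proj [278.8 177. ] cheek tip [278.7 216.4]
```

View pics/w8.png

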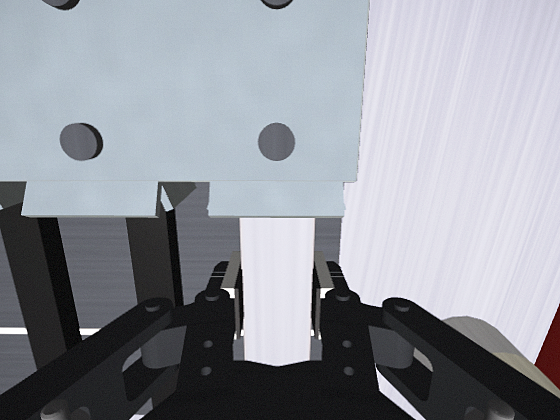

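```bash
python3 -m crank '[{"linear":[-0.002,0,0],"dr":[0,0,0],"hand":-1},{"linear":[-0.002,0,0],"dr":[0,0,0],"hand":-1},{"linear":[-0.002,0,0],"dr":[0,0,0],"hand":-1},{"linear":[-0.002,0,0],"dr":[0,0,0],"hand":0},{"linear":[-0.002,0,0],"dr":[0,0,0],"hand":0},{"linear":[-0.002,0,0],"dr":[0,0,0],"hand":0},{"linear":[-0.002,0,0],"dr":[0,0,0],"hand":0},{"linear":[-0.002,-0.04,0],"dr":[0,0,0],"hand":0},{"linear":[-0.002,-0.08,0],"dr":[0,0,0],"hand":0},{"linear":[0.06,-0.12,0],"dr":[0,0,0],"hand":0}]'
python3 -m crank '[{"linear":[0.06,-0.03,-0.03],"dr":[0,0,0],"hand":0.4},{"linear":[0.10,-0.06,-0.03],"dr":[0,0,0],"hand":0.4},{"linear":[0.10,-0.06,-0.03],"dr":[0,0,0],"hand":0.4},{"linear":[0.10,-0.06,-0.03],"dr":[0,0,0],"hand":0.4}]'
python3 - <<'E'
from h import *
o=bot.get_obs(); c=cam('wrist',o); a=bot.read_camera('wrist'); cv2.imwrite('pics/w9.png',a[:,:,:]);print(o['t'],iJ(o['eef_pos']))
import pickle;pickle.dump(c,open('w9c.pkl','wb'))
print('band',proj(c,[*jw(31,-90),.05]).round(0),'cap top',proj(c,[*jw(-69,-90),.05]).round(0),'cap bot',proj(c,[*jw(-69,-90),.02]).round(0))
for n in ['top','side']:
  bot.read_camera(n);cc=cam(n)
  for t in ['tube1_c','tube2_c','tube0_c']:
    for d in bot.cut_out(n,t)[:3]:
        m=d['pixels'].astype(np.uint8); cs,_=cv2.findContours(m,0,2); k=max(cs,key=cv2.contourArea)
        P=np.array([pix2(cc,p[0],.03)[:2] for p in k],np.float32); print(n,t,round(d['score'],2),cv2.minAreaRect(P))
E
```

```text
t: 11.5
eef_pos: [0.6725, 0.1136, 0.135]
tool_rot: [0.532, -0.525, 0.471, -0.469]
contact_force: [1.2, 2.1, 1.6]
gripper_width: 0.498
t: 11.83
eef_pos: [0.6557, -0.0096, 0.1943]
tool_rot: [0.523, -0.523, 0.473, -0.479]
contact_force: [1.6, -1.2, -0.8]
gripper_width: 0.698
11.8333 [-161.6  -60.5]
band [312. -57.] cap top [310.  85.] cap bot [306.  87.]
top tube1_c 0.6 ((0.6707106232643127, 0.1332283914089203), (0.034582559019327164, 0.09527717530727386), 5.738026142120361)
top tube1_c 0.26 ((0.4643092751502991, 0.43759310245513916), (0.07416276633739471, 0.05672584846615791), 22.929019927978516)
top tube2_c 0.56 ((0.6404163837432861, -0.22869595885276794), (0.03791308403015137, 0.13874942064285278), 82.35831451416016)
top tube2_c 0.25 ((0.5521948337554932, 0.13310639560222626), (0.3003222346305847, 0.2552433907985687), 5.761401653289795)
side tube1_c 0.84 ((0.6726894378662109, 0.10428415983915329), (0.03621925041079521, 0.08079255372285843), 6.087638854980469)
side tube1_c 0.47 ((0.43420085310935974, -0.07785561680793762), (0.025723829865455627, 0.019482137635350227), 7.202346324920654)
side tube2_c 0.94 ((0.6278108358383179, -0.2096717655658722), (0.06908982247114182, 0.16377726197242737), 82.98725891113281)
side tube2_c 0.39 ((0.5523951649665833, 0.15814454853534698), (0.298429399728775, 0.2541106939315796), 6.543081283569336)
side tube0_c 0.21 ((0.6259950399398804, -0.21036380529403687), (0.07134166359901428, 0.16951869428157806), 83.28190612792969)
```

View pics/w9.png

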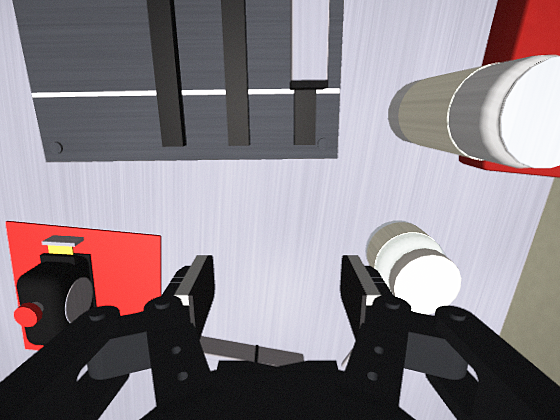

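```bash
python3 - <<'E'
from h import *; import pickle
c=pickle.load(open('w9c.pkl','rb')); a=cv2.imread('pics/w9.png')
g=a.mean(2); print('tube col',g[72:96,303:316].mean(1).round(0)); print('line col',g[84:102,265:285].mean(1).round(0),g[84:102,330:336].mean(1).round(0))
for z in (.05,.02): print(z,[(x,proj(c,[*jw(x,-90),z]).round(1)[1]) for x in (-75,-72,-69,-66)])
print('line',[proj(c,[*jw(-70,y),.006]).round(1) for y in (-58,-122)])
E
```

```text
tube col [214. 215. 214. 216. 215. 217. 226. 180.  73.  24.  34.  35.  35.  36.
  39.  24.  10.  26.  61.  66.  65.  66.  66.  67.]
line col [ 99. 100. 101.  97.  86. 255. 255. 255. 255. 244. 120.  92. 102. 104.
 101.  98. 100.  96.] [ 98.  99.  92.  73. 238. 255. 255. 255. 255. 188.  81.  96.  97.  98.
  96.  94.  93.  94.]
0.05 [(-75, np.float64(92.2)), (-72, np.float64(88.4)), (-69, np.float64(84.6)), (-66, np.float64(80.7))]
0.02 [(-75, np.float64(94.0)), (-72, np.float64(90.6)), (-69, np.float64(87.1)), (-66, np.float64(83.6))]
line [array([271.6,  89.5]), array([338.1,  89. ])]
```

Tube 1 is set: its cap end is level with the white line to within 1 mm (rows 87–89 against the line at row 91). Next is tube 2.

```bash
python3 -c "
from h import *
plan(.600,-.226,.10,-6.3)"
python3 -m crank '[{"linear":[0.03,0,-0.01],"dr":[0,7,0],"hand":0.4},{"linear":[0.06,0,-0.02],"dr":[0,14,0],"hand":0.4},{"linear":[0.09,0,-0.04],"dr":[0,21,0],"hand":0.4},{"linear":[0.12,0,-0.05],"dr":[0,28,0],"hand":0.4},{"linear":[0.15,0,-0.06],"dr":[0,35,0],"hand":0.4},{"linear":[0.18,0,-0.07],"dr":[0,42,0],"hand":0.4},{"linear":[0.20,0,-0.07],"dr":[0,49,0],"hand":0.4},{"linear":[0.20,0,-0.07],"dr":[0,56,0],"hand":0.4},{"linear":[0.20,0,-0.07],"dr":[0,63,0],"hand":0.4},{"linear":[0.20,0,-0.07],"dr":[0,70,0],"hand":0.4}]'
python3 -c "
from h import *
plan(.602,-.226,.10,-6.3)"
```

```text
cur yaw 96.19 linear [0.2206, 0.0891, -0.0771] dr [0.07, 102.49, 0.03] rows 15
t: 13.12
eef_pos: [0.6048, -0.2061, 0.1893]
tool_rot: [0.157, -0.157, 0.69, -0.689]
contact_force: [0.3, 0.1, 0.5]
gripper_width: 0.697
cur yaw 25.71 linear [0.0111, 0.0893, 0.0168] dr [0.03, 32.01, 0.03] rows 5
```

```bash
python3 -m crank '[{"linear":[0.011,0.02,0.017],"dr":[0,7,0],"hand":0.4},{"linear":[0.011,0.04,0.017],"dr":[0,14,0],"hand":0.4},{"linear":[0.011,0.06,0.017],"dr":[0,21,0],"hand":0.4},{"linear":[0.011,0.08,0.017],"dr":[0,28,0],"hand":0.4},{"linear":[0.011,0.089,0.017],"dr":[0,32,0],"hand":0.4},{"linear":[0.011,0.089,0.017],"dr":[0,32,0],"hand":0.4},{"linear":[0.011,0.089,0.017],"dr":[0,32,0],"hand":0.4},{"linear":[0.011,0.089,0.017],"dr":[0,32,0],"hand":0.4}]'
python3 - <<'E'
from h import *
o=bot.get_obs(); c=cam('wrist',o); a=bot.read_camera('wrist'); cv2.imwrite('pics/w10.png',a)
for d in bot.cut_out('wrist','tube2_c')[:2]:
        m=d['pixels'].astype(np.uint8); cs,_=cv2.findContours(m,0,2); k=max(cs,key=cv2.contourArea)
        P=np.array([pix2(c,p[0],.03)[:2] for p in k],np.float32)
        r=cv2.minAreaRect(P); print(d['score'],m.sum(),r, d['extent'])
plan(.602,-.226,.007,-6.3)
E
```

```text
t: 13.78
eef_pos: [0.6032, -0.2259, 0.1016]
tool_rot: [0.035, -0.036, -0.706, 0.706]
contact_force: [0.7, 0.0, 0.5]
gripper_width: 0.7
0.97 10248 ((0.6300704479217529, -0.23151305317878723), (0.02995755709707737, 0.15962256491184235), 83.00267028808594) [255.9, 55.1, 302.9, 288.2]
0.66 8341 ((0.5164507031440735, -0.20313681662082672), (0.09164326637983322, 0.06846822053194046), 89.64324188232422) [117.3, 285.8, 318.8, 393.8]
cur yaw -5.84 linear [0.0015, 0.0949, -0.0002] dr [-0.01, 0.46, -0.11] rows 3
```

```bash
python3 -m crank '[{"linear":[0.001,0.04,0.002],"dr":[0,1.1,0],"hand":0.4},{"linear":[0.001,0.075,0.002],"dr":[0,1.1,0],"hand":0.4},{"linear":[0.001,0.094,0.002],"dr":[0,1.1,0],"hand":0.4},{"linear":[0.001,0.094,0.002],"dr":[0,1.1,0],"hand":-1},{"linear":[0.001,0.094,0.002],"dr":[0,1.1,0],"hand":-1},{"linear":[0.001,0.094,0.002],"dr":[0,1.1,0],"hand":-1},{"linear":[0.001,0.094,0.002],"dr":[0,1.1,0],"hand":-1},{"linear":[0.001,0.094,0.002],"dr":[0,1.1,0],"hand":-1},{"linear":[0.001,0.094,0.002],"dr":[0,1.1,0],"hand":-1}]' 70
python3 -c "
from h import *
o=bot.get_obs();print(o['eef_pos'],o['contact_force'])"
```

```text
t: 14.63
eef_pos: [0.6021, -0.2285, 0.0084]
tool_rot: [0.043, -0.044, -0.706, 0.706]
contact_force: [-1.0, 0.2, 3.6]
gripper_width: 0.333
[ 0.60206646 -0.22847398  0.00837202] [-1.04786503  0.24826087  3.64558537]
```

```bash
python3 -m crank '[{"linear":[0,-0.04,0],"dr":[0,0,0],"hand":-1},{"linear":[0,-0.08,0],"dr":[0,0,0],"hand":-1},{"linear":[0,-0.11,0],"dr":[0,0,0],"hand":-1},{"linear":[0,-0.11,0],"dr":[0,0,0],"hand":-1}]'
python3 -c "
from h import *
plan(.53,-.10,.115,95.95)"
```

```text
t: 14.97
eef_pos: [0.6057, -0.2296, 0.1246]
tool_rot: [0.039, -0.048, -0.705, 0.707]
contact_force: [2.5, -0.2, -3.5]
gripper_width: 0.336
cur yaw -7.05 linear [0.0911, 0.0082, -0.1193] dr [-0.72, -103.0, -0.39] rows 15
```

```bash
python3 -m crank '[{"linear":[0.02,0,-0.03],"dr":[0,-7,0],"hand":-1},{"linear":[0.04,0,-0.06],"dr":[0,-14,0],"hand":-1},{"linear":[0.07,0,-0.09],"dr":[0,-21,0],"hand":-1},{"linear":[0.091,0,-0.12],"dr":[0,-28,0],"hand":-1},{"linear":[0.091,0,-0.12],"dr":[0,-35,0],"hand":-1},{"linear":[0.091,0,-0.12],"dr":[0,-42,0],"hand":-1},{"linear":[0.091,0,-0.12],"dr":[0,-49,0],"hand":-1},{"linear":[0.091,0,-0.12],"dr":[0,-56,0],"hand":-1},{"linear":[0.091,0,-0.12],"dr":[0,-63,0],"hand":-1},{"linear":[0.091,0,-0.12],"dr":[0,-70,0],"hand":-1}]'
python3 -c "
from h import *
p=jw(-135,38);plan(*p,.115,95.95)"
```

```text
t: 15.8
eef_pos: [0.5251, -0.098, 0.1165]
tool_rot: [-0.371, 0.371, -0.602, 0.602]
contact_force: [0.8, 0.4, -4.1]
gripper_width: 0.334
cur yaw 63.32 linear [-0.1068, 0.0015, -0.0204] dr [0.02, -32.63, 0.02] rows 5
```

```bash
python3 -m crank '[{"linear":[0,0,0],"dr":[0,-7,0],"hand":-1},{"linear":[-0.03,0,-0.006],"dr":[0,-14,0],"hand":-1},{"linear":[-0.06,0,-0.012],"dr":[0,-21,0],"hand":-1},{"linear":[-0.09,0,-0.017],"dr":[0,-28,0],"hand":-1},{"linear":[-0.107,0,-0.0204],"dr":[0,-32.6,0],"hand":-1},{"linear":[-0.107,0,-0.0204],"dr":[0,-32.6,0],"hand":-1},{"linear":[-0.107,0,-0.0204],"dr":[0,-32.6,0],"hand":-1},{"linear":[-0.107,0,-0.0204],"dr":[0,-32.6,0],"hand":-1}]'
python3 -c "
from h import *
p=jw(-110,38);plan(*p,.03,95.95)"
```

```text
t: 16.47
eef_pos: [0.5555, 0.0055, 0.1163]
tool_rot: [-0.523, 0.524, -0.476, 0.476]
contact_force: [-0.5, -0.8, -3.6]
gripper_width: 0.339
cur yaw 95.46 linear [-0.0263, 0.0863, -0.0006] dr [0.07, -0.49, 0.06] rows 3
```

```bash
python3 -m crank '[{"linear":[-0.026,0,0],"dr":[0,-0.5,0],"hand":-1},{"linear":[-0.026,0.04,0],"dr":[0,-0.5,0],"hand":-1},{"linear":[-0.026,0.07,0],"dr":[0,-0.5,0],"hand":-1},{"linear":[-0.026,0.086,0],"dr":[0,-0.5,0],"hand":-1},{"linear":[-0.026,0.086,0],"dr":[0,-0.5,0],"hand":-1},{"linear":[-0.026,0.086,0],"dr":[0,-0.5,0],"hand":-1}]'
python3 - <<'E'
from h import *
o=bot.get_obs(); c=cam('wrist',o); a=bot.read_camera('wrist'); cv2.imwrite('pics/w11.png',a);print(o['contact_force'],iJ(o['eef_pos']))
g=a.mean(2).round(0); print('band rows',g[170:195,270:285].mean(1).round(0)); 
print('tube edges cols @r150',g[150,225:245],g[150,312:332]); print('@r40',g[40,225:245],g[40,312:332])
print('strip edges pred',[proj(c,[*jw(-110,y),.02]).round(0) for y in (-36,-16)],'plate',proj(c,[*jw(-137,-50),.006]).round(0),'line',proj(c,[*jw(-70,0),.006]).round(0))
p=jw(-55,38);plan(*p,.0285,95.95)
E
```

```text
t: 16.97
eef_pos: [0.5529, 0.0308, 0.03]
tool_rot: [-0.524, 0.526, -0.474, 0.473]
contact_force: [1.0, -0.1, -2.3]
gripper_width: 0.336
[ 1.02763048 -0.13133588 -2.29437213] [-110.7   37.5]
band rows [245. 245. 245. 248. 255. 143.  75.  80.  82.  82.  83.  81.  82.  81.
  74.  51. 255. 251. 245. 245. 245. 245. 245. 245. 245.]
tube edges cols @r150 [123. 126. 122. 127. 126. 119. 123. 125. 122. 121. 107. 161. 241. 247.
 245. 245. 246. 245. 245. 246.] [244. 243. 243. 240. 177. 101. 122. 123. 124. 125. 126. 125. 124. 125.
 126. 124. 127. 121. 124. 125.]
@r40 [118. 116. 118. 117. 111. 114. 114. 176. 250. 242. 240. 242. 243. 242.
 243. 241. 241. 241. 241. 239.] [243. 242. 243. 241. 239. 238. 244. 178. 110. 116. 114. 116. 114. 114.
 119. 116. 119. 119. 117. 121.]
strip edges pred [array([418., 255.]), array([380., 256.])] plate [427. 288.] line [348. 174.]
cur yaw 95.93 linear [-0.0555, 0.002, -0.001] dr [0.04, -0.02, 0.05] rows 2
```

View pics/w11.png

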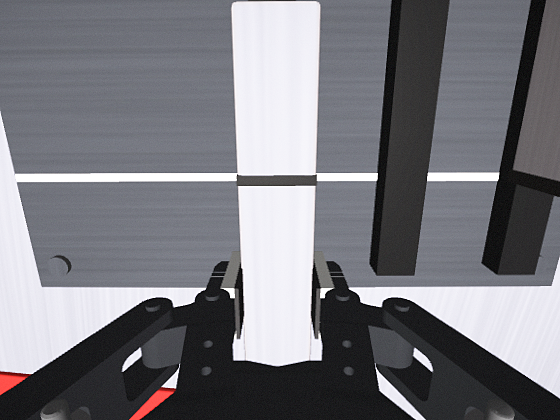

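```bash
python3 - <<'E'
from h import *
c=cam('wrist'); o=bot.get_obs(); z=o['eef_pos'][2]+.0216
print(iJ(o['eef_pos']),[iJ(pix2(c,p,z)) for p in [(277,175.5),(277,180.8),(277,186),(236.3,150),(316.2,150),(232,40),(319.3,40)]])
a=cv2.imread('pics/w6.png').mean(2); print(a[170:195,270:285].mean(1).round(0))
E
python3 -m crank '[{"linear":[-0.02,0.001,0],"dr":[0,0,0],"hand":-1},{"linear":[-0.03,0.001,0],"dr":[0,0,0],"hand":-1},{"linear":[-0.04,0.001,0],"dr":[0,0,0],"hand":-1},{"linear":[-0.05,0.001,0],"dr":[0,0,0],"hand":-1},{"linear":[-0.06,0.001,0],"dr":[0,0,0],"hand":-1},{"linear":[-0.06,0.001,0],"dr":[0,0,0],"hand":-1},{"linear":[-0.06,0.001,0],"dr":[0,0,0],"hand":-1}]'
```

```text
[-110.5   37.1] [array([-62.2,  36.3]), array([-64.3,  36.3]), array([-66.3,  36.3]), array([-52.7,  51.3]), array([-52.7,  21.8]), array([-15.8,  51.5]), array([-15.8,  21.9])]
[244. 244. 244. 244. 244. 246. 255. 175.  74.  76.  80.  79.  80.  80.
  78.  78.  72.  52. 235. 252. 245. 244. 244. 244. 244.]
t: 17.6
eef_pos: [0.5471, 0.0929, 0.0299]
tool_rot: [0.526, -0.526, 0.472, -0.473]
contact_force: [0.1, -1.8, -3.5]
gripper_width: 0.335
```

```bash
python3 -m crank '[{"linear":[-0.012,0.002,-0.001],"dr":[0,0,0],"hand":-1},{"linear":[-0.022,0.002,-0.001],"dr":[0,0,0],"hand":-1},{"linear":[-0.032,0.002,-0.001],"dr":[0,0,0],"hand":-1},{"linear":[-0.032,0.002,-0.001],"dr":[0,0,0],"hand":-1},{"linear":[-0.032,0.002,-0.001],"dr":[0,0,0],"hand":-1},{"linear":[-0.032,0.002,-0.001],"dr":[0,0,0],"hand":-1}]'
python3 -c "
from h import *
o=bot.get_obs();print(iJ(o['eef_pos']),o['contact_force'])"
```

```text
t: 18.1
eef_pos: [0.5428, 0.1238, 0.0278]
tool_rot: [-0.526, 0.526, -0.473, 0.473]
contact_force: [0.2, -0.9, -4.4]
gripper_width: 0.335
[-17.2  37.9] [ 0.17703598 -0.93752181 -4.40944597]
```

```bash
python3 -m crank '[{"linear":[-0.002,0,0],"dr":[0,0,0],"hand":-1},{"linear":[-0.002,0,0],"dr":[0,0,0],"hand":-1},{"linear":[-0.002,0,0],"dr":[0,0,0],"hand":-1},{"linear":[-0.002,0,0],"dr":[0,0,0],"hand":0},{"linear":[-0.002,0,0],"dr":[0,0,0],"hand":0},{"linear":[-0.002,0,0],"dr":[0,0,0],"hand":0},{"linear":[-0.002,0,0],"dr":[0,0,0],"hand":0},{"linear":[-0.002,-0.04,0],"dr":[0,0,0],"hand":0},{"linear":[-0.002,-0.08,0],"dr":[0,0,0],"hand":0},{"linear":[0.06,-0.12,0],"dr":[0,0,0],"hand":0}]'
python3 -m crank '[{"linear":[0.06,-0.03,0],"dr":[0,0,0],"hand":0.6},{"linear":[0.10,-0.06,0.04],"dr":[0,0,0],"hand":0.6},{"linear":[0.10,-0.06,0.04],"dr":[0,0,0],"hand":0.6},{"linear":[0.10,-0.06,0.04],"dr":[0,0,0],"hand":0.6},{"linear":[0.10,-0.06,0.04],"dr":[0,0,0],"hand":0.6}]'
python3 - <<'E'
from h import *
o=bot.get_obs(); c=cam('wrist',o); a=bot.read_camera('wrist'); cv2.imwrite('pics/w12.png',a);print(o['t'],iJ(o['eef_pos']),o['eef_pos'])
import pickle;pickle.dump(c,open('w12c.pkl','wb'))
for y in (38,-90): print(y,[(x,z,proj(c,[*jw(x,y),z/1000]).round(1).tolist()) for x,z in [(-69,50),(-69,20),(-72,20)]])
g=a.mean(2)
for y in (38,-90):
    u,v=proj(c,[*jw(-69,y),.02]).round(0).astype(int); print(y,u,v-12,g[v-12:v+10,u-5:u+5].mean(1).round(0))
u,v=proj(c,[*jw(-70,5),.006]).round(0).astype(int);print('line',u,v,g[v-8:v+9,u-4:u+4].mean(1).round(0))
for t,z in [('tape_c',.039),('tape_front',.004),('hook',.008),('lock_top',.084)]:
    print(t,[(round(d['score'],2),np.round(d['xy']).tolist(),pix2(c,d['xy'],z)[:2].round(3).tolist()) for d in bot.place_of('wrist',t)[:2]])
E
```

```text
t: 18.93
eef_pos: [0.547, 0.0998, 0.1349]
tool_rot: [0.531, -0.525, 0.47, -0.47]
contact_force: [1.0, 1.2, 0.4]
gripper_width: 0.501
t: 19.35
eef_pos: [0.5986, -0.0068, 0.1918]
tool_rot: [0.525, -0.524, 0.473, -0.475]
contact_force: [-0.9, 0.5, -0.4]
gripper_width: 0.805
19.35 [-152.9   -4.1] [ 0.5985986  -0.00682642  0.19175675]
38 [(-69, 50, [224.7, 97.0]), (-69, 20, [229.7, 98.5]), (-72, 20, [229.8, 101.9])]
-90 [(-69, 50, [378.2, 96.6]), (-69, 20, [368.4, 98.1]), (-72, 20, [368.1, 101.6])]
38 230 87 [83. 82. 82. 82. 82. 81. 83. 83. 84. 82. 84. 84. 84. 84. 85. 86. 69. 54.
 54. 57. 56. 58.]
-90 368 86 [229. 230. 229. 231. 239. 202.  88.  29.  38.  40.  41.  41.  43.  28.
  27.  51.  58.  57.  58.  57.  56.  56.]
line 266 100 [105. 108. 109. 107. 106. 106.  98. 151. 255. 255. 255. 255. 209.  92.
 108. 114. 114.]
tape_c [(0.83, [111.0, 307.0], [0.438, -0.148])]
tape_front [(0.93, [124.0, 256.0], [0.438, -0.106])]
hook [(0.93, [122.0, 249.0], [0.438, -0.095])]
lock_top []
```

View pics/w12.png

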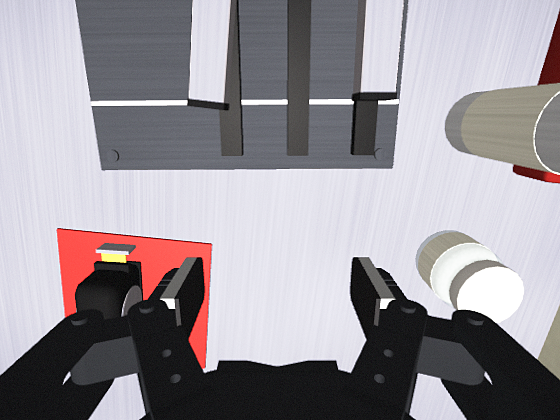

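Tube 1 is still level with the line. Tube 2 has been knocked: its cap end is now at (208,104), about 17 mm towards the tape lane and skewed. I'll measure it and mend it.

```bash
python3 - <<'E'
from h import *; import pickle
c=pickle.load(open('w12c.pkl','rb')); a=cv2.imread('pics/w12.png'); g=a.mean(2)
b=bot.cut_out('wrist','tube2_c')
for z in (.05,):
    print([ (p,iJ(pix2(c,p,z)).tolist()) for p in [(188,99),(226,103),(190,70),(228,70),(195,10),(231,10)]])
cv2.imwrite('pics/w12c.png',cv2.resize(a[0:130,150:420],None,fx=2.9,fy=2.9,interpolation=cv2.INTER_CUBIC))
for n in ('side','top'):
    q=bot.read_camera(n); cv2.imwrite(f'pics/{n}12.png',q)
s=cv2.imread('pics/side12.png')[210:330,190:350]; t=cv2.imread('pics/top12.png')[140:300,180:310]
s=cv2.resize(s,None,fx=3,fy=3,interpolation=2); t=cv2.resize(t,None,fx=2.4,fy=2.4,interpolation=2)
im=np.zeros((590,800,3),np.uint8); w=cv2.imread('pics/w12c.png')[:200]
im[:360,:480]=s; im[:384,484:484+312]=t; w=cv2.imread('pics/w12c.png')[170:370]; im[390:590,:783]=w[:200,:783]
cv2.imwrite('pics/m12.png',im)
E
```

```text
[((188, 99), [-70.4, 68.7]), ((226, 103), [-73.8, 37.2]), ((190, 70), [-47.9, 65.3]), ((228, 70), [-48.1, 34.3]), ((195, 10), [-4.4, 58.2]), ((231, 10), [-4.6, 30.1])]
```

View pics/m12.png

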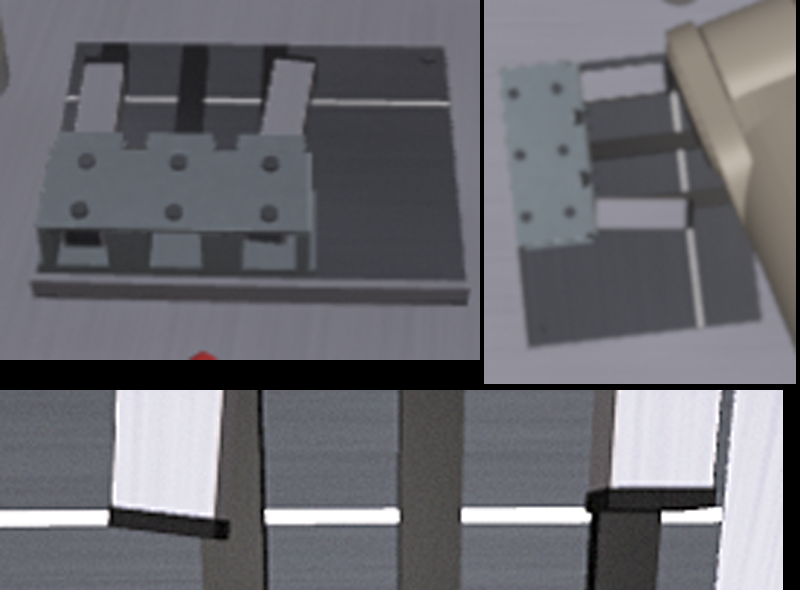

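Tube 2 is still inserted to about the right depth, skewed about 7° with its cap end at jig y≈53. I'll regrip it in its skewed pose and swing it straight.

```bash
python3 -c "
from h import *
p=jw(-35,48);plan(*p,.10,88.5)"
```

```text
cur yaw 96.17 linear [-0.1141, 0.09, -0.0494] dr [0.05, 7.67, -0.01] rows 4
```

```bash
python3 -m crank '[{"linear":[-0.04,0.02,-0.0494],"dr":[0,7,0],"hand":0.2},{"linear":[-0.07,0.05,-0.0494],"dr":[0,7.6,0],"hand":0.2},{"linear":[-0.1141,0.09,-0.0494],"dr":[0,7.6,0],"hand":0.2},{"linear":[-0.1141,0.09,-0.0494],"dr":[0,7.6,0],"hand":0.2},{"linear":[-0.1141,0.09,-0.0494],"dr":[0,7.6,0],"hand":0.2},{"linear":[-0.1141,0.09,-0.0494],"dr":[0,7.6,0],"hand":0.2}]'
python3 - <<'E'
from h import *
o=bot.get_obs(); c=cam('wrist',o); a=bot.read_camera('wrist'); cv2.imwrite('pics/w13.png',a)
print(iJ(o['eef_pos']),o['eef_pos'])
g=a.mean(2)
for v in (260,300): 
    r=g[v,200:360]; i=np.where(r>200)[0]; print(v,i.min()+200 if len(i) else None,i.max()+200 if len(i) else None,[iJ(pix2(c,(200+k,v),.05)).tolist() for k in (i.min(),i.max())] if len(i) else '')
p=jw(-35,48);plan(*p,.028,88.5)
E
```

```text
t: 20.25
eef_pos: [0.5337, 0.1063, 0.0992]
tool_rot: [0.494, -0.495, 0.506, -0.505]
contact_force: [0.1, -1.1, 0.9]
gripper_width: 0.597
[-33.6  48.8] [0.53366081 0.10632451 0.09919419]
260 224 297 [[-49.7, 84.8], [-55.6, 37.7]]
300 200 358 [[-77.0, 106.0], [-90.1, 0.0]]
cur yaw 88.58 linear [-0.0003, 0.0721, -0.0004] dr [0.05, 0.08, 0.02] rows 2
```

```bash
python3 - <<'E'
from h import *
o=bot.get_obs(); c=cam('wrist',o); a=bot.read_camera('wrist')
for t in ('tube1_c','tube2_c'):
  for d in bot.cut_out('wrist',t)[:2]:
    m=d['pixels']; print(t,d['score'],d['extent'])
    for v in (190,220,240,255):
        i=np.where(m[v])[0]
        if len(i): print(v,i.min(),i.max(),[iJ(pix2(c,(k,v),.05)).tolist() for k in (i.min(),i.max())])
E
```

```text
tube1_c 0.74 [445.7, 112.4, 525.6, 258.5]
190 448 516 [[-23.1, -60.5], [-28.5, -102.4]]
220 448 514 [[-42.7, -60.9], [-48.1, -102.7]]
240 446 513 [[-56.2, -60.0], [-61.9, -103.2]]
255 463 487 [[-68.3, -71.3], [-70.3, -86.9]]
tube1_c 0.65 [36.7, 1.1, 560.0, 330.4]
190 103 447 [[4.0, 149.2], [-23.0, -59.9]]
220 111 446 [[-15.5, 149.6], [-42.5, -59.7]]
240 117 444 [[-29.2, 149.5], [-56.0, -58.7]]
255 122 462 [[-39.9, 149.1], [-68.2, -70.6]]
tube2_c 0.6 [245.5, 141.5, 294.4, 290.3]
190 248 296 [[-7.5, 60.9], [-11.2, 31.8]]
220 249 295 [[-26.7, 63.3], [-30.3, 34.6]]
240 250 295 [[-40.1, 64.7], [-43.7, 36.1]]
255 250 295 [[-50.4, 66.3], [-54.1, 37.3]]
```

```bash
python3 -m crank '[{"linear":[0,0.035,0],"dr":[0,0,0],"hand":0.2},{"linear":[0,0.071,0],"dr":[0,0,0],"hand":0.2},{"linear":[0,0.071,0],"dr":[0,0,0],"hand":0.2},{"linear":[0,0.071,0],"dr":[0,0,0],"hand":-1},{"linear":[0,0.071,0],"dr":[0,0,0],"hand":-1},{"linear":[0,0.071,0],"dr":[0,0,0],"hand":-1},{"linear":[0,0.071,0],"dr":[0,0,0],"hand":-1},{"linear":[0,0.071,0],"dr":[0,0,0],"hand":-1},{"linear":[0,0.071,0],"dr":[0,0,0],"hand":-1}]' 70
python3 -m crank '[{"linear":[0,0,0.002],"dr":[0,-1.5,0],"hand":-1},{"linear":[0,0,0.0045],"dr":[0,-3,0],"hand":-1},{"linear":[-0.001,0,0.007],"dr":[0,-4.6,0],"hand":-1},{"linear":[-0.001,0,0.009],"dr":[0,-6,0],"hand":-1},{"linear":[-0.001,0,0.011],"dr":[0,-7.3,0],"hand":-1},{"linear":[-0.001,0,0.011],"dr":[0,-7.3,0],"hand":-1},{"linear":[-0.001,0,0.011],"dr":[0,-7.3,0],"hand":-1}]'
python3 - <<'E'
from h import *
o=bot.get_obs(); c=cam('wrist',o); a=bot.read_camera('wrist'); cv2.imwrite('pics/w14.png',a)
print(iJ(o['eef_pos']),o['eef_pos'],o['contact_force'],o['torque']); plan(*jw(-34,38),.028,95.95)
E
```

```text
t: 21.2
eef_pos: [0.536, 0.1038, 0.031]
tool_rot: [-0.493, 0.493, -0.506, 0.507]
contact_force: [-4.1, -3.2, 8.3]
gripper_width: 0.337
t: 21.78
eef_pos: [0.5472, 0.1055, 0.031]
tool_rot: [0.525, -0.524, 0.474, -0.475]
contact_force: [-4.2, -0.1, 6.2]
gripper_width: 0.335
[-35.8  35.4] [0.54722852 0.10550911 0.03095303] [-4.20927472 -0.07008708  6.16756114] [-0.11073568  0.76698733  0.12041175]
cur yaw 95.78 linear [-0.0018, 0.003, -0.0027] dr [-0.12, -0.17, -0.02] rows 1
```

```bash
python3 -m crank '[{"linear":[0,0.000,-0.001],"dr":[0,0,0],"hand":-1},{"linear":[0,0.000,-0.0022],"dr":[0,0,0],"hand":-1},{"linear":[0,0,-0.0022],"dr":[0,0,0],"hand":-1},{"linear":[0,0,-0.0022],"dr":[0,0,0],"hand":0},{"linear":[0,0,-0.0022],"dr":[0,0,0],"hand":0},{"linear":[0,0,-0.0022],"dr":[0,0,0],"hand":0},{"linear":[0,0,-0.0022],"dr":[0,0,0],"hand":0},{"linear":[0,0,-0.0022],"dr":[0,0,0],"hand":0},{"linear":[0,-0.04,-0.0022],"dr":[0,0,0],"hand":0},{"linear":[0,-0.08,-0.0022],"dr":[0,0,0],"hand":0}]'
python3 -m crank '[{"linear":[0,-0.03,0],"dr":[0,0,0],"hand":0.6},{"linear":[0.04,-0.05,0.0],"dr":[0,0,0],"hand":0.6},{"linear":[0.08,-0.08,0.02],"dr":[0,0,0],"hand":0.6},{"linear":[0.12,-0.08,0.03],"dr":[0,0,0],"hand":0.6},{"linear":[0.12,-0.08,0.03],"dr":[0,0,0],"hand":0.6},{"linear":[0.12,-0.08,0.03],"dr":[0,0,0],"hand":0.6}]'
cat > caps.py <<'E'
from h import *; import sys
o=bot.get_obs(); c=cam('wrist',o); a=bot.read_camera('wrist'); cv2.imwrite(f'pics/{sys.argv[1]}.png',a);print(o['t'],iJ(o['eef_pos']),o['eef_pos'])
g=a.mean(2); R=[]
for y in (38,-90):
    u0,v0=proj(c,[*jw(-85,y),.05]).astype(int); u1,v1=proj(c,[*jw(-45,y),.05]).astype(int)
    # profile: top-face bright -> cap
    col=np.array([g[v,u0-4:u0+5].mean() for v in range(v1,v0+1)]); d=np.diff(col); k=np.argmin(d); print(y,'bright->cap row',v1+k,'jig',iJ(pix2(c,(u0,v1+k+1),.05)))
    v=v1-0; row=g[v]; us=np.where(row[u1-45:u1+45]>185)[0]+u1-45; print('  edges at row',v,iJ(pix2(c,(us.min(),v),.05)),iJ(pix2(c,(us.max(),v),.05)))
    print('  dark profile',v1,col.round(0).astype(int).tolist())
b=[proj(c,[*jw(-70,y),.006]) for y in (5,-58)]
for p in b:
    u,v=p.astype(int); r=g[v-12:v+13,u-3:u+4].mean(1); w=np.clip(r-150,0,None); print('line',iJ(pix2(c,(u,v-12+(w*np.arange(25)).sum()/w.sum()),.006)))
E
python3 caps.py w15
```

```text
t: 22.67
eef_pos: [0.5419, 0.1041, 0.108]
tool_rot: [-0.523, 0.526, -0.476, 0.472]
contact_force: [1.5, 1.2, 1.4]
gripper_width: 0.501
t: 23.17
eef_pos: [0.5876, -0.0174, 0.1896]
tool_rot: [-0.522, 0.523, -0.476, 0.477]
contact_force: [-0.8, -0.8, -0.1]
gripper_width: 0.797
23.1667 [-162.2    8. ] [ 0.58760717 -0.01736781  0.18960257]
38 bright->cap row 87 jig [-71.4  38.1]
  edges at row 52 [-44.2  50.4] [-44.6  21.7]
  dark profile 52 [228, 228, 228, 228, 228, 228, 228, 228, 228, 228, 227, 228, 227, 228, 228, 228, 228, 227, 228, 228, 228, 228, 228, 227, 227, 228, 228, 227, 228, 227, 228, 228, 228, 229, 239, 198, 87, 27, 38, 40, 41, 41, 42, 30, 9, 63, 85, 85, 85, 85, 85, 84, 86, 86]
-90 bright->cap row 78 jig [-65.8 -87.8]
  edges at row 51 [-44.8 -74.8] [ -45.  -124.6]
  dark profile 51 [225, 226, 226, 226, 227, 226, 226, 226, 226, 226, 226, 226, 226, 226, 226, 226, 226, 227, 226, 226, 226, 226, 226, 226, 227, 230, 228, 159, 19, 37, 39, 41, 40, 41, 39, 23, 6, 103, 140, 148, 148, 141, 68, 79, 80, 81, 78, 79, 80, 78, 81, 81, 83]
line [-71.5   5.1]
line [-71.3 -57.6]
```

Tube 2 is straight again but 5.6 mm less deep than tube 1, so I'll regrip it and push it in further.

```bash
python3 -c "
from h import *
plan(*jw(-38,36.5),.09,95.95)"
```

```text
cur yaw 95.51 linear [-0.1207, 0.099, -0.0285] dr [0.02, -0.44, 0.02] rows 4
```

```bash
python3 -m crank '[{"linear":[-0.04,0.02,-0.0285],"dr":[0,-0.4,0],"hand":0.1},{"linear":[-0.08,0.05,-0.0285],"dr":[0,-0.4,0],"hand":0.1},{"linear":[-0.1207,0.08,-0.0285],"dr":[0,-0.4,0],"hand":0.1},{"linear":[-0.1207,0.1,-0.0285],"dr":[0,-0.4,0],"hand":0.1},{"linear":[-0.1207,0.13,-0.0285],"dr":[0,-0.4,0],"hand":0.1},{"linear":[-0.1207,0.16,-0.0285],"dr":[0,-0.4,0],"hand":0.1},{"linear":[-0.1207,0.16,-0.0285],"dr":[0,-0.4,0],"hand":0.1},{"linear":[-0.1207,0.16,-0.0285],"dr":[0,-0.4,0],"hand":-1},{"linear":[-0.1207,0.16,-0.0285],"dr":[0,-0.4,0],"hand":-1},{"linear":[-0.1207,0.16,-0.0285],"dr":[0,-0.4,0],"hand":-1}]' 70
python3 -m crank '[{"linear":[0,0,0],"dr":[0,0,0],"hand":-1},{"linear":[0,0,0],"dr":[0,0,0],"hand":-1},{"linear":[0,0,0],"dr":[0,0,0],"hand":-1}]'
python3 -c "
from h import *
o=bot.get_obs();print(iJ(o['eef_pos']),o['contact_force'])"
```

```text
t: 24.05
eef_pos: [0.5464, 0.1059, 0.031]
tool_rot: [0.527, -0.526, 0.472, -0.473]
contact_force: [0.4, -0.4, -3.9]
gripper_width: 0.333
t: 24.3
eef_pos: [0.5461, 0.1052, 0.0302]
tool_rot: [0.526, -0.526, 0.472, -0.473]
contact_force: [0.1, -0.1, -3.1]
gripper_width: 0.334
[-36.1  36.6] [ 0.12540265 -0.11827404 -3.09039344]
```

```bash
python3 -m crank '[{"linear":[-0.003,0,-0.0005],"dr":[0,0,0],"hand":-1},{"linear":[-0.0055,0,-0.0008],"dr":[0,0,0],"hand":-1},{"linear":[-0.0055,0,-0.0008],"dr":[0,0,0],"hand":-1},{"linear":[-0.0055,0,-0.0008],"dr":[0,0,0],"hand":-1}]'
python3 -c "
from h import *
o=bot.get_obs();print(iJ(o['eef_pos']),o['contact_force'])"
python3 -m crank '[{"linear":[0,0,0],"dr":[0,0,0],"hand":-0.1},{"linear":[0,0,0],"dr":[0,0,0],"hand":-0.1},{"linear":[0,0,0],"dr":[0,0,0],"hand":-0.1},{"linear":[0,0,0],"dr":[0,0,0],"hand":-0.1},{"linear":[0,-0.03,0],"dr":[0,0,0],"hand":-0.1},{"linear":[0,-0.07,0],"dr":[0,0,0],"hand":-0.1},{"linear":[0,-0.11,0],"dr":[0,0,0],"hand":0},{"linear":[0.04,-0.13,0],"dr":[0,0,0],"hand":0.6},{"linear":[0.08,-0.16,0.02],"dr":[0,0,0],"hand":0.6},{"linear":[0.12,-0.16,0.03],"dr":[0,0,0],"hand":0.6}]'
python3 -m crank '[{"linear":[0,0,0],"dr":[0,0,0],"hand":0.6},{"linear":[0,0,0],"dr":[0,0,0],"hand":0.6},{"linear":[0,0,0],"dr":[0,0,0],"hand":0.6}]'
python3 caps.py w16
```

```text
t: 24.63
eef_pos: [0.5447, 0.1115, 0.0299]
tool_rot: [0.527, -0.526, 0.472, -0.472]
contact_force: [-0.9, -0.3, 3.6]
gripper_width: 0.336
[-29.6  37.3] [-0.92397713 -0.25141137  3.56271815]
t: 25.47
eef_pos: [0.5842, 0.0075, 0.1919]
tool_rot: [0.529, -0.525, 0.47, -0.473]
contact_force: [2.2, 0.4, -0.4]
gripper_width: 0.799
t: 25.72
eef_pos: [0.5818, 0.0064, 0.1871]
tool_rot: [-0.526, 0.526, -0.473, 0.472]
contact_force: [-0.6, 0.6, -0.2]
gripper_width: 0.8
25.7167 [-138.    11.3] [0.58178423 0.0063985  0.18710659]
38 bright->cap row 112 jig [-67.   38.3]
  edges at row 84 [-44.4  49.9] [-44.3  22.3]
  dark profile 84 [232, 232, 232, 231, 232, 232, 232, 231, 232, 232, 232, 232, 232, 231, 232, 231, 232, 231, 231, 232, 232, 232, 232, 232, 232, 232, 234, 246, 178, 58, 33, 41, 41, 41, 40, 36, 87, 91, 88, 87, 87, 87, 87, 87, 88, 87, 89, 88, 87, 88, 88, 87]
-90 bright->cap row 111 jig [-65.6 -87.9]
  edges at row 85 [-44.6 -75.2] [ -44.2 -125.8]
  dark profile 85 [231, 232, 231, 231, 231, 231, 231, 231, 231, 231, 231, 231, 231, 231, 231, 231, 231, 231, 231, 231, 231, 231, 231, 231, 234, 245, 182, 46, 34, 40, 41, 40, 33, 64, 161, 160, 117, 79, 85, 87, 85, 87, 88, 87, 87, 89, 89, 90, 91, 91, 91]
line [-71.5   5.2]
line [-71.2 -57.6]
```

```bash
python3 -c "
from h import *
plan(.438,-.16,.20,90)"
```

```text
cur yaw 96.25 linear [0.1508, -0.013, -0.1608] dr [0.06, 6.25, -0.04] rows 6
```

```bash
python3 -m crank '[{"linear":[0.15,-0.03,-0.16],"dr":[0,6.2,0],"hand":1},{"linear":[0.15,-0.03,-0.16],"dr":[0,6.2,0],"hand":1},{"linear":[0.15,-0.03,-0.16],"dr":[0,6.2,0],"hand":1},{"linear":[0.15,-0.03,-0.16],"dr":[0,6.2,0],"hand":1},{"linear":[0.15,-0.03,-0.16],"dr":[0,6.2,0],"hand":1},{"linear":[0.15,-0.03,-0.16],"dr":[0,6.2,0],"hand":1},{"linear":[0.15,-0.03,-0.16],"dr":[0,6.2,0],"hand":1},{"linear":[0.15,-0.03,-0.16],"dr":[0,6.2,0],"hand":1}]'
python3 - <<'E'
from h import *
o=bot.get_obs(); c=cam('wrist',o); a=bot.read_camera('wrist'); cv2.imwrite('pics/w17.png',a); print(o['eef_pos'])
for n in ('wrist','side','top'):
  if n!='wrist': bot.read_camera(n); c=cam(n)
  for t,z in [('tape_c',.039),('tape_front',.004),('hook',.008),('lock_top',.084)]:
    print(n,t,[(round(d['score'],2),np.round(d['xy']).tolist(),pix2(c,d['xy'],z)[:2].round(3).tolist()) for d in bot.place_of(n,t)[:2]])
E
```

```text
t: 26.43
eef_pos: [0.439, -0.1592, 0.2173]
tool_rot: [-0.5, 0.5, -0.5, 0.5]
contact_force: [-0.1, 0.4, 0.2]
gripper_width: 1.002
[ 0.43902178 -0.1592251   0.21734934]
wrist tape_c [(0.62, [276.0, 174.0], [0.439, -0.147])]
wrist tape_front [(0.79, [278.0, 133.0], [0.44, -0.108])]
wrist hook [(0.69, [275.0, 119.0], [0.438, -0.095])]
wrist lock_top [(0.89, [273.0, 174.0], [0.437, -0.138])]
side tape_c [(0.67, [333.0, 179.0], [0.439, -0.147])]
side tape_front [(0.89, [332.0, 200.0], [0.436, -0.103])]
side hook [(0.65, [333.0, 200.0], [0.433, -0.097])]
side lock_top [(0.62, [333.0, 163.0], [0.44, -0.156])]
top tape_c [(0.9, [353.0, 265.0], [0.438, -0.149])]
top tape_front [(0.72, [334.0, 268.0], [0.43, -0.107]), (0.46, [350.0, 270.0], [0.425, -0.148])]
top hook [(0.64, [328.0, 263.0], [0.443, -0.092])]
top lock_top [(0.45, [334.0, 267.0], [0.439, -0.097]), (0.41, [349.0, 269.0], [0.433, -0.132])]
```

View pics/w17.png

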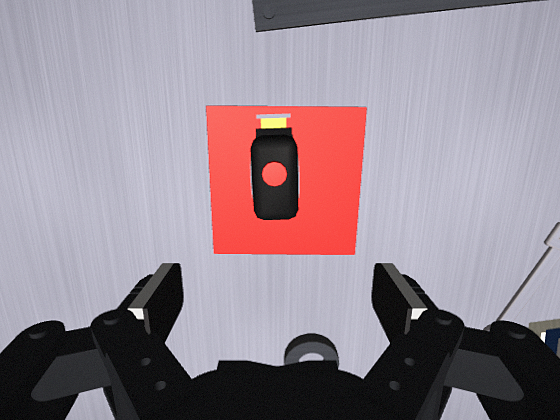

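The tape measure is square on the mat, case spanning columns 251–299 and rows 135–219, knob at (274,174) and hook at (273,116). I'll grip it across the case.

```bash
python3 -m crank '[{"linear":[-0.0105,0.04,-0.0005],"dr":[0,-0.5,0],"hand":0.8},{"linear":[-0.0105,0.08,-0.0005],"dr":[0,-0.5,0],"hand":0.8},{"linear":[-0.0105,0.12,-0.0005],"dr":[0,-0.5,0],"hand":0.8},{"linear":[-0.0105,0.16,-0.0005],"dr":[0,-0.5,0],"hand":0.8},{"linear":[-0.0105,0.188,-0.0005],"dr":[0,-0.5,0],"hand":0.8},{"linear":[-0.0105,0.188,-0.0005],"dr":[0,-0.5,0],"hand":0.8},{"linear":[-0.0105,0.188,-0.0005],"dr":[0,-0.5,0],"hand":0.8}]'
python3 -m crank '[{"linear":[0,0,0],"dr":[0,0,0],"hand":-1},{"linear":[0,0,0],"dr":[0,0,0],"hand":-1},{"linear":[0,0,0],"dr":[0,0,0],"hand":-1},{"linear":[0,0,0],"dr":[0,0,0],"hand":-1},{"linear":[0,0,0],"dr":[0,0,0],"hand":-1},{"linear":[0,0,0],"dr":[0,0,0],"hand":-1},{"linear":[0,0,0],"dr":[0,0,0],"hand":-1}]' 80
python3 -c "
from h import *
o=bot.get_obs();print(o['eef_pos'],o['contact_force'])"
```

```text
t: 27.77
eef_pos: [0.438, -0.1492, 0.0289]
tool_rot: [-0.502, 0.503, -0.499, 0.497]
contact_force: [-0.1, -0.8, -0.1]
gripper_width: 0.898
t: 28.35
eef_pos: [0.4386, -0.1503, 0.0314]
tool_rot: [-0.502, 0.502, -0.497, 0.499]
contact_force: [-4.9, 0.3, 10.4]
gripper_width: 0.507
[ 0.4385623  -0.15030629  0.03139371] [-4.86780904  0.31091092 10.37889764]
```

```bash
python3 -m crank '[{"linear":[0,-0.02,0],"dr":[0,0,0],"hand":-1},{"linear":[0,-0.05,0],"dr":[0,0,0],"hand":-1},{"linear":[0,-0.05,0],"dr":[0,0,0],"hand":-1},{"linear":[0,-0.05,0],"dr":[0,0,0],"hand":-1},{"linear":[0,-0.05,0],"dr":[0,0,0],"hand":-1}]'
python3 - <<'E'
from h import *
o=bot.get_obs(); c=cam('wrist',o); a=bot.read_camera('wrist'); cv2.imwrite('pics/w18.png',a); print(o['eef_pos'])
foot=o['eef_pos'][2]-.0274; R=rot(o['tool_rot'])
for t,z in [('tape_c',.035),('tape_front',0),('hook',.004),('lock_top',.08)]:
    for d in bot.place_of('wrist',t)[:2]: print(t,round(d['score'],2),np.round(d['xy']),'tool',(R.T@(pix2(c,d['xy'],foot+z)-o['eef_pos'])).round(4))
plan(*jw(63,130),.080,95.95)
E
```

```text
t: 28.77
eef_pos: [0.4383, -0.15, 0.0795]
tool_rot: [-0.502, 0.502, -0.498, 0.498]
contact_force: [-0.0, -0.7, -7.7]
gripper_width: 0.504
[ 0.43826461 -0.15003603  0.07954296]
tape_front 0.91 [278. 168.] tool [-0.0432  0.0274  0.0014]
hook 0.82 [276. 142.] tool [-0.0571  0.0234  0.0002]
lock_top 0.62 [280. 309.] tool [-0.0112 -0.0526  0.0018]
cur yaw 90.47 linear [-0.3434, -0.0011, 0.0076] dr [0.09, -5.48, -0.04] rows 9
```

View pics/w18.png

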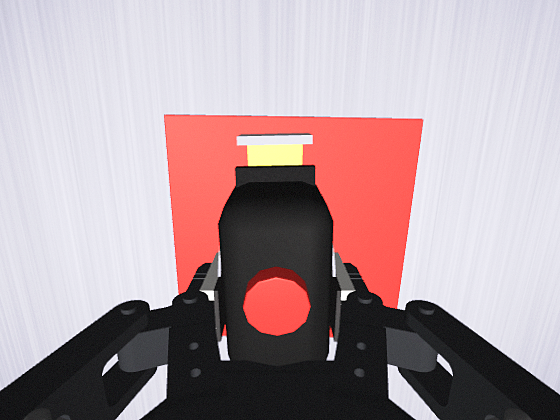

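The tape is gripped squarely, with its hook ahead at (275,140) and the blade in. I'll carry it over the lip.

```bash
python3 -m crank '[{"linear":[-0.04,0,0.0076],"dr":[0,-5.5,0],"hand":-1},{"linear":[-0.08,0,0.0076],"dr":[0,-5.5,0],"hand":-1},{"linear":[-0.12,0,0.0076],"dr":[0,-5.5,0],"hand":-1},{"linear":[-0.16,0,0.0076],"dr":[0,-5.5,0],"hand":-1},{"linear":[-0.2,0,0.0076],"dr":[0,-5.5,0],"hand":-1},{"linear":[-0.24,0,0.0076],"dr":[0,-5.5,0],"hand":-1},{"linear":[-0.28,0,0.0076],"dr":[0,-5.5,0],"hand":-1},{"linear":[-0.32,0,0.0076],"dr":[0,-5.5,0],"hand":-1},{"linear":[-0.3444,0,0.0076],"dr":[0,-5.5,0],"hand":-1},{"linear":[-0.3444,0,0.0076],"dr":[0,-5.5,0],"hand":-1}]'
python3 -m crank '[{"linear":[0,0,0],"dr":[0,0,0],"hand":-1},{"linear":[0,0,0],"dr":[0,0,0],"hand":-1}]'
cat > tp.py <<'E'
from h import *; import sys
o=bot.get_obs(); c=cam('wrist',o); a=bot.read_camera('wrist'); cv2.imwrite(f'pics/{sys.argv[1]}.png',a); print(iJ(o['eef_pos']),o['eef_pos'],o['contact_force'])
foot=o['eef_pos'][2]-.0274
for t,z in [('tape_front',0),('hook',.004),('lock_top',.08)]:
    for d in bot.place_of('wrist',t)[:2]: print(t,round(d['score'],2),np.round(d['xy']),iJ(pix2(c,d['xy'],foot+z)))
for d in bot.place_of('wrist','lip')[:2]: print('lip',round(d['score'],2),np.round(d['xy']),iJ(pix2(c,d['xy'],.02)))
for y in (100,155): print('lip edge pred',y,proj(c,[*jw(118,y),.02]).round(1))
g=a.mean(2)
for y in (100,155):
    u,v=proj(c,[*jw(118,y),.02]).round(0).astype(int); print(y,v-14,g[v-14:v+14,u-3:u+4].mean(1).round(0).astype(int).tolist())
E
python3 tp.py w19
```

```text
t: 29.85
eef_pos: [0.443, 0.2029, 0.08]
tool_rot: [0.529, -0.525, 0.472, -0.47]
contact_force: [1.1, 0.2, -4.5]
gripper_width: 0.508
t: 30.02
eef_pos: [0.443, 0.194, 0.0788]
tool_rot: [-0.525, 0.526, -0.473, 0.473]
contact_force: [0.4, -1.6, -5.5]
gripper_width: 0.508
[ 63.  129.9] [0.44301384 0.19404479 0.07876148] [ 0.38974144 -1.60591321 -5.48205485]
tape_front 0.86 [278. 169.] [105.5 128.4]
hook 0.85 [279. 143.] [119.5 128.3]
lock_top 0.8 [277. 310.] [ 73.9 128.9]
lip 0.49 [277. 309.] [ -0.4 129.3]
lip edge pred 100 [324.9 140.2]
lip edge pred 155 [234.8 140.1]
100 126 [242, 242, 242, 242, 242, 241, 242, 242, 242, 242, 244, 253, 175, 93, 127, 252, 246, 242, 242, 242, 242, 242, 243, 247, 242, 132, 121, 124]
155 126 [242, 242, 242, 242, 241, 242, 242, 242, 244, 230, 233, 252, 209, 153, 131, 250, 246, 242, 242, 241, 241, 241, 241, 244, 255, 135, 119, 125]
```

```bash
python3 -m crank '[{"linear":[-0.0025,0,0],"dr":[0,0,0],"hand":-1},{"linear":[-0.0025,0,0],"dr":[0,0,0],"hand":-1},{"linear":[-0.0025,0.015,0],"dr":[0,0,0],"hand":-1},{"linear":[-0.0025,0.03,0],"dr":[0,0,0],"hand":-1},{"linear":[-0.0025,0.036,0],"dr":[0,0,0],"hand":-1},{"linear":[-0.0025,0.042,0],"dr":[0,0,0],"hand":-1},{"linear":[-0.0025,0.045,0],"dr":[0,0,0],"hand":-1},{"linear":[-0.0025,0.045,0],"dr":[0,0,0],"hand":-1}]'
python3 tp.py w20
```

```text
t: 30.93
eef_pos: [0.4432, 0.1973, 0.0342]
tool_rot: [-0.525, 0.526, -0.473, 0.473]
contact_force: [0.0, 0.4, -5.3]
gripper_width: 0.503
[ 66.3 129.3] [0.44317843 0.19734508 0.03418974] [ 9.90696403e-04  3.60273433e-01 -5.34650877e+00]
hook 0.71 [276. 143.] [122.9 129.1]
lock_top 0.91 [276. 307.] [ 78.2 128.8]
lip edge pred 100 [336.4 154.7]
lip edge pred 155 [222.2 154.6]
100 141 [242, 242, 241, 241, 241, 241, 241, 242, 248, 245, 74, 98, 105, 90, 184, 251, 244, 242, 242, 242, 242, 242, 242, 242, 243, 248, 242, 131]
155 141 [243, 242, 242, 242, 242, 242, 242, 242, 247, 255, 91, 94, 106, 96, 133, 252, 245, 241, 241, 241, 241, 241, 241, 241, 241, 244, 255, 136]
```

```bash
python3 -m crank '[{"linear":[0.01,0,0],"dr":[0,0,0],"hand":-1},{"linear":[0.025,0,0],"dr":[0,0,0],"hand":-1},{"linear":[0.045,0,0],"dr":[0,0,0],"hand":-1},{"linear":[0.065,0,0],"dr":[0,0,0],"hand":-1},{"linear":[0.085,0,0],"dr":[0,0,0],"hand":-1},{"linear":[0.105,0,0],"dr":[0,0,0],"hand":-1},{"linear":[0.125,0,0],"dr":[0,0,0],"hand":-1},{"linear":[0.145,0,0],"dr":[0,0,0],"hand":-1},{"linear":[0.16,0,0],"dr":[0,0,0],"hand":-1},{"linear":[0.16,0,0],"dr":[0,0,0],"hand":-1}]'
python3 -m crank '[{"linear":[0,0,0],"dr":[0,0,0],"hand":-1},{"linear":[0,0,0],"dr":[0,0,0],"hand":-1}]'
python3 - <<'E'
from h import *
o=bot.get_obs(); c=cam('wrist',o); a=bot.read_camera('wrist'); cv2.imwrite('pics/w21.png',a); print(iJ(o['eef_pos']),o['eef_pos'],o['contact_force'])
g=a.mean(2)
print('line pred',[(y,proj(c,[*jw(-70,y),.006]).round(1).tolist()) for y in (90,170)])
print('blade/hook',[(t,[(round(d['score'],2),np.round(d['xy']).tolist(),iJ(pix2(c,d['xy'],.01)).tolist()) for d in bot.place_of('wrist',t)[:2]]) for t in ('hook','tape_front','lock_top')])
print([g[v,268:288].mean().round(0) for v in range(20,170,10)], a[60,277],a[120,277])
for n in ('side','top'):
    bot.read_camera(n);cc=cam(n); print(n,[(t,[(round(d['score'],2),iJ(pix2(cc,d['xy'],z)).tolist()) for d in bot.place_of(n,t)[:2]]) for t,z in (('hook',.01),('tape_front',.006),('lock_top',.086))])
E
```

```text
t: 32.02
eef_pos: [0.4606, 0.0344, 0.0347]
tool_rot: [-0.524, 0.524, -0.474, 0.475]
contact_force: [0.3, 1.9, -5.7]
gripper_width: 0.506
t: 32.18
eef_pos: [0.4603, 0.0394, 0.0348]
tool_rot: [0.526, -0.525, 0.473, -0.473]
contact_force: [1.2, 2.7, -5.5]
gripper_width: 0.502
[-92.5 128.6] [0.46033881 0.03942248 0.03482408] [ 1.16491756  2.73290519 -5.5201891 ]
line pred [(90, [345.8, 204.7]), (170, [200.5, 204.7])]
blade/hook [('hook', []), ('tape_front', [(0.79, [279.0, 168.0], [-49.3, 127.1])]), ('lock_top', [(0.89, [277.0, 310.0], [-133.7, 127.7])])]
[np.float64(203.0), np.float64(204.0), np.float64(205.0), np.float64(206.0), np.float64(207.0), np.float64(208.0), np.float64(209.0), np.float64(209.0), np.float64(210.0), np.float64(210.0), np.float64(210.0), np.float64(209.0), np.float64(209.0), np.float64(209.0), np.float64(209.0)] [123 248 250] [129 250 251]
side [('hook', [(0.56, [117.3, 134.9]), (0.39, [109.3, 137.3])]), ('tape_front', [(0.65, [-45.5, 123.1])]), ('lock_top', [(0.55, [-94.8, 119.6]), (0.41, [129.4, -75.5])])]
top [('hook', [(0.69, [113.0, 128.4])]), ('tape_front', []), ('lock_top', [])]
```

```bash
python3 - <<'E'
from h import *
o=bot.get_obs(); c=cam('wrist',o); a=cv2.imread('pics/w21.png'); g=a.mean(2); x0,y0=iJ(o['eef_pos']);print(x0,y0)
for u in (195,205,345,355):
    r=g[190:220,u-3:u+4].mean(1); w=np.clip(r-170,0,None); print(u,r.round(0).astype(int).tolist(), iJ(pix2(c,(u,190+(w*np.arange(30)).sum()/max(w.sum(),1)),.006)))
# case front: dark->yellow transition at cols 240 & 315 (case sides) 
for u in (245,270,310): print(u,g[160:190,u-2:u+3].mean(1).round(0).astype(int).tolist())
print('front pred rows z=.0068,.03,.05', [proj(c,[*jw(x0+42,128.6),z]).round(1).tolist() for z in (.0068,.03,.05,.07)])
E
```

```text
-93.7 129.3
195 [82, 81, 79, 79, 77, 80, 81, 83, 83, 84, 82, 84, 79, 69, 114, 254, 248, 244, 242, 242, 247, 240, 80, 75, 83, 83, 87, 83, 82, 87] [-72.9 173.7]
205 [83, 81, 78, 79, 78, 78, 81, 81, 83, 85, 84, 83, 81, 71, 118, 255, 251, 247, 247, 248, 254, 249, 80, 73, 83, 82, 84, 82, 81, 82] [-73.  168.2]
345 [80, 78, 78, 79, 79, 80, 81, 81, 77, 80, 79, 79, 76, 62, 174, 255, 245, 243, 243, 245, 255, 191, 73, 76, 83, 85, 85, 84, 80, 81] [-72.7  91.1]
355 [80, 77, 80, 79, 78, 80, 83, 78, 79, 80, 81, 80, 76, 61, 180, 255, 247, 245, 244, 246, 255, 192, 74, 77, 84, 84, 84, 83, 82, 79] [-72.7  85.6]
245 [78, 80, 81, 82, 86, 70, 13, 8, 31, 32, 30, 29, 31, 31, 29, 30, 29, 31, 31, 30, 28, 32, 29, 26, 12, 8, 12, 10, 12, 13]
270 [209, 208, 208, 211, 215, 138, 14, 13, 30, 30, 29, 28, 30, 30, 30, 29, 30, 30, 29, 31, 33, 29, 7, 12, 13, 9, 12, 10, 9, 8]
310 [81, 80, 82, 87, 70, 10, 10, 30, 29, 29, 32, 28, 29, 29, 29, 30, 27, 29, 30, 31, 31, 29, 30, 33, 19, 11, 9, 11, 8, 9]
front pred rows z=.0068,.03,.05 [[276.9, 169.9], [276.8, 178.5], [276.8, 188.1], [276.7, 201.2]]
```

```bash
python3 - <<'E'
from h import *
a=cv2.imread('pics/w17.png'); g=a.mean(2)
P=bot.camera_params('wrist'); o={'eef_pos':np.array([.43902178,-.1592251,.21734934]),'tool_rot':[-.5,.5,-.5,.5]}; c=cam('wrist',o)
for u in (262,270,275,282): print(u,g[108:142,u-1:u+2].mean(1).round(0).astype(int).tolist())
print('bottom',g[210:226,270:280].mean(1).round(0).astype(int).tolist())
f=lambda v,z:round(pix2(c,(274,v),z)[1]*1000,1)
for v in (114,118.5,123,126,127,128,129,130): print(v,[f(v,z) for z in (.004,.008,.026,.035)])
print('rear',[ (v,f(v,.068)) for v in (218,219,220)],'knob',f(174,.084))
# w21-frame
c2=cam('wrist'); y=iJ(pix2(c2,(200,208),.006)); y2=[iJ(pix2(c2,(277,165.7),z)) for z in (.0068,.01,.015)]; print('line',y,'edge',y2, iJ(bot.get_obs()['eef_pos']))
E
```

```text
262 [147, 147, 148, 146, 147, 139, 189, 202, 197, 197, 213, 212, 211, 211, 212, 211, 209, 209, 212, 217, 117, 22, 28, 30, 31, 34, 34, 15, 11, 12, 14, 18, 20, 24]
270 [145, 147, 147, 147, 144, 136, 206, 202, 197, 195, 217, 212, 211, 211, 211, 212, 212, 212, 215, 219, 92, 14, 28, 29, 31, 31, 33, 10, 9, 13, 19, 20, 23, 24]
275 [147, 146, 146, 144, 142, 149, 203, 201, 198, 196, 217, 211, 211, 211, 212, 212, 212, 213, 216, 206, 64, 18, 26, 34, 31, 33, 28, 9, 6, 14, 15, 22, 20, 26]
282 [146, 145, 145, 143, 142, 164, 199, 200, 195, 205, 215, 211, 211, 211, 211, 211, 211, 214, 217, 162, 40, 22, 30, 30, 32, 32, 21, 8, 7, 14, 18, 21, 24, 28]
bottom [38, 37, 37, 35, 33, 28, 26, 24, 20, 26, 140, 138, 135, 135, 135, 135]
114 [np.float64(-89.2), np.float64(-89.2), np.float64(-89.2), np.float64(-89.1)]
118.5 [np.float64(-93.8), np.float64(-93.8), np.float64(-93.5), np.float64(-93.3)]
123 [np.float64(-98.4), np.float64(-98.3), np.float64(-97.8), np.float64(-97.6)]
126 [np.float64(-101.5), np.float64(-101.4), np.float64(-100.7), np.float64(-100.4)]
127 [np.float64(-102.6), np.float64(-102.4), np.float64(-101.7), np.float64(-101.3)]
128 [np.float64(-103.6), np.float64(-103.5), np.float64(-102.7), np.float64(-102.3)]
129 [np.float64(-104.7), np.float64(-104.5), np.float64(-103.7), np.float64(-103.2)]
130 [np.float64(-105.7), np.float64(-105.5), np.float64(-104.6), np.float64(-104.2)]
rear [(218, np.float64(-183.9)), (219, np.float64(-184.9)), (220, np.float64(-185.9))] knob -138.8
line [-73. 171.] edge [array([-49.4, 128.5]), array([-48.9, 128.5]), array([-48.2, 128.5])] [-93.7 129.3]
```

```bash
python3 -m crank '[{"linear":[0.01,0,0],"dr":[0,0,0],"hand":-1},{"linear":[0.0188,0,0],"dr":[0,0,0],"hand":-1},{"linear":[0.0188,0,0],"dr":[0,0,0],"hand":-1},{"linear":[0.0188,0,0],"dr":[0,0,0],"hand":-1},{"linear":[0.0188,0.001,0],"dr":[0,0,0],"hand":-1},{"linear":[0.0188,0.002,0],"dr":[0,0,0],"hand":-1},{"linear":[0.0188,0.002,0],"dr":[0,0,0],"hand":-1},{"linear":[0.0188,0.002,0],"dr":[0,0,0],"hand":-1}]'
python3 - <<'E'
from h import *
o=bot.get_obs(); c=cam('wrist',o); a=bot.read_camera('wrist'); cv2.imwrite('pics/w22.png',a); print(iJ(o['eef_pos']),o['eef_pos'],o['contact_force'])
g=a.mean(2)
for u in (195,355):
    v0=int(proj(c,[*jw(-70,150),.006])[1])-12
    r=g[v0:v0+26,u-3:u+4].mean(1); w=np.clip(r-170,0,None); v=v0+(w*np.arange(26)).sum()/w.sum(); print(u,v,iJ(pix2(c,(u,v),.006)))
print('snout edge',[ (160+np.argmin(np.diff(g[160:175,u-2:u+3].mean(1)))) for u in (245,270,310)], iJ(pix2(c,(277,165.5),.0068)))
E
```

```text
t: 33.45
eef_pos: [0.4619, 0.0197, 0.0334]
tool_rot: [-0.525, 0.526, -0.473, 0.473]
contact_force: [-3.9, 0.2, 10.8]
gripper_width: 0.505
[-112.3  129.2] [0.46185491 0.01970047 0.03339303] [-3.87043404  0.15460982 10.77112003]
195 172.93919589675713 [-71.9 172. ]
355 172.56631868576517 [-71.7  87.1]
snout edge [np.int64(165), np.int64(165), np.int64(164)] [-67.8 128.5]
```

```bash
python3 -m crank '[{"linear":[0,0,0],"dr":[0,0,0],"hand":0.5},{"linear":[0,0,0],"dr":[0,0,0],"hand":0.5},{"linear":[0,0,0],"dr":[0,0,0],"hand":0.5},{"linear":[0,0,0],"dr":[0,0,0],"hand":0.5},{"linear":[0,-0.03,0],"dr":[0,0,0],"hand":0.5},{"linear":[0,-0.07,0],"dr":[0,0,0],"hand":0.5},{"linear":[0,-0.10,0],"dr":[0,0,0],"hand":0.5},{"linear":[0,-0.11,0],"dr":[0,0,0],"hand":0.5},{"linear":[0,-0.11,0],"dr":[0,0,0],"hand":0.5},{"linear":[0,-0.11,0],"dr":[0,0,0],"hand":0.5}]'
cat > tp2.py <<'E'
from h import *; import sys
o=bot.get_obs(); c=cam('wrist',o); a=bot.read_camera('wrist'); cv2.imwrite(f'pics/{sys.argv[1]}.png',a); print(iJ(o['eef_pos']),o['eef_pos'],o['contact_force'])
for t,z in [('tape_front',.006),('lock_top',.086),('tape_c',.041)]:
    for d in bot.place_of('wrist',t)[:2]: print(t,round(d['score'],2),np.round(d['xy']),iJ(pix2(c,d['xy'],z)))
g=a.mean(2)
for y in (90,172):
    u,v0=proj(c,[*jw(-70,y),.006]).astype(int); v0-=12; r=g[v0:v0+26,u-3:u+4].mean(1); w=np.clip(r-170,0,None); v=v0+(w*np.arange(26)).sum()/w.sum(); print('line',u,v,iJ(pix2(c,(u,v),.006)))
red=(a[:,:,2]>140)&(a[:,:,1]<90)&(a[:,:,0]<90); n,l,s,ct=cv2.connectedComponentsWithStats(red.astype(np.uint8))
for i in range(1,n):
    if s[i,4]>200: print('red',s[i],ct[i].round(1),iJ(pix2(c,ct[i],.086)))
E
python3 tp2.py w23
```

```text
t: 34.33
eef_pos: [0.4619, 0.019, 0.1424]
tool_rot: [-0.525, 0.525, -0.473, 0.474]
contact_force: [-1.2, 0.1, -0.3]
gripper_width: 0.745
[-113.   129.2] [0.46194067 0.01900172 0.14241222] [-1.24693407  0.109392   -0.25985232]
tape_front 0.76 [278. 143.] [-66.4 127.3]
lock_top 0.56 [278. 210.] [-102.  128.]
tape_c 0.68 [280. 202.] [-109.2  126.2]
line 322 149.0 [-71.6  90. ]
line 225 149.04264446126672 [-71.6 172.7]
red [ 194  288  144   84 5979] [266.1 335.5] [-197.2  136.4]
```

```bash
python3 -m crank '[{"linear":[-0.0113,0,0.0008],"dr":[0,0,0],"hand":-1},{"linear":[-0.0113,0,0.0008],"dr":[0,0,0],"hand":-1},{"linear":[-0.0113,0,0.0008],"dr":[0,0,0],"hand":-1},{"linear":[-0.0113,0,0.0008],"dr":[0,0,0],"hand":-1},{"linear":[-0.0113,0,0.0008],"dr":[0,0,0],"hand":-1},{"linear":[-0.0113,0,0.0008],"dr":[0,0,0],"hand":-1},{"linear":[-0.0113,0.02,0.0008],"dr":[0,0,0],"hand":-1},{"linear":[-0.0113,0.04,0.0008],"dr":[0,0,0],"hand":-1},{"linear":[-0.0113,0.051,0.0008],"dr":[0,0,0],"hand":-1},{"linear":[-0.0113,0.051,0.0008],"dr":[0,0,0],"hand":-1}]'
python3 -m crank '[{"linear":[0,0.002,0],"dr":[0,0,0],"hand":-1},{"linear":[0,0.004,0],"dr":[0,0,0],"hand":-1},{"linear":[0,0.005,0],"dr":[0,0,0],"hand":-1},{"linear":[0,0.005,0],"dr":[0,0,0],"hand":-1}]'
python3 -c "
from h import *
o=bot.get_obs();print(iJ(o['eef_pos']),o['contact_force'])"
```

```text
t: 35.37
eef_pos: [0.4599, 0.0303, 0.0895]
tool_rot: [-0.524, 0.526, -0.474, 0.472]
contact_force: [-0.4, -0.4, 0.3]
gripper_width: 0.0
t: 35.7
eef_pos: [0.4619, 0.0308, 0.087]
tool_rot: [0.526, -0.525, 0.473, -0.474]
contact_force: [0.8, -0.2, -0.6]
gripper_width: 0.0
[-101.3  128. ] [ 0.82923263 -0.20853306 -0.55740426]
```

```bash
python3 -m crank '[{"linear":[0,0.002,0],"dr":[0,0,0],"hand":-1},{"linear":[0,0.004,0],"dr":[0,0,0],"hand":-1},{"linear":[0,0.004,0],"dr":[0,0,0],"hand":-1},{"linear":[0,0.004,0],"dr":[0,0,0],"hand":-1}]'
python3 -m crank '[{"linear":[0,0.002,0],"dr":[0,0,0],"hand":-1},{"linear":[0,0.002,0],"dr":[0,0,0],"hand":-1},{"linear":[0,0.002,0],"dr":[0,0,0],"hand":-1}]'
```

```text
t: 36.03
eef_pos: [0.4618, 0.0308, 0.0826]
tool_rot: [0.526, -0.525, 0.473, -0.473]
contact_force: [0.3, 0.3, 1.4]
gripper_width: 0.006
t: 36.28
eef_pos: [0.4618, 0.0308, 0.0806]
tool_rot: [0.525, -0.525, 0.473, -0.473]
contact_force: [0.7, -0.1, 3.6]
gripper_width: -0.003
```

```bash
python3 -m crank '[{"linear":[0,0.001,0],"dr":[0,0,0],"hand":-1},{"linear":[0,0.001,0],"dr":[0,0,0],"hand":-1},{"linear":[0,0.001,0],"dr":[0,0,0],"hand":-1}]'
python3 -m crank '[{"linear":[0,0.001,0],"dr":[0,0,0],"hand":-1},{"linear":[0,0.001,0],"dr":[0,0,0],"hand":-1},{"linear":[0,0.001,0],"dr":[0,0,0],"hand":-1}]'
```

```text
t: 36.53
eef_pos: [0.462, 0.0309, 0.0805]
tool_rot: [-0.525, 0.525, -0.473, 0.474]
contact_force: [-3.0, -1.5, 15.4]
gripper_width: 0.001
t: 36.78
eef_pos: [0.4623, 0.0309, 0.0803]
tool_rot: [-0.525, 0.525, -0.473, 0.474]
contact_force: [-5.0, -1.5, 28.1]
gripper_width: 0.001
```

```bash
python3 -m crank '[{"linear":[0,-0.003,0],"dr":[0,0,0],"hand":-1},{"linear":[0,-0.03,0],"dr":[0,0,0],"hand":-1},{"linear":[0,-0.065,0],"dr":[0,0,0],"hand":0.5},{"linear":[0.011,-0.065,0],"dr":[0,0,0],"hand":0.5},{"linear":[0.011,-0.065,0],"dr":[0,0,0],"hand":0.5},{"linear":[0.011,-0.065,0],"dr":[0,0,0],"hand":0.5},{"linear":[0.011,-0.065,0],"dr":[0,0,0],"hand":0.5},{"linear":[0.011,-0.065,0],"dr":[0,0,0],"hand":0.5},{"linear":[0.011,-0.065,0],"dr":[0,0,0],"hand":0.5}]'
python3 tp2.py w24
python3 - <<'E'
from h import *
for n in ('side','top'):
    a=bot.read_camera(n);cv2.imwrite(f'pics/{n}24.png',a);cc=cam(n); print(n,[(t,[(round(d['score'],2),iJ(pix2(cc,d['xy'],z)).tolist()) for d in bot.place_of(n,t)[:2]]) for t,z in (('hook',.01),('tape_front',.006),('lock_top',.08))])
print(iJ(pix2(cam('wrist'),(278,210),.0805)))
E
```

```text
t: 37.53
eef_pos: [0.4619, 0.0203, 0.1426]
tool_rot: [-0.525, 0.526, -0.474, 0.473]
contact_force: [0.0, -0.1, 0.0]
gripper_width: 0.751
[-111.8  129.1] [0.46191466 0.02026362 0.14260833] [ 0.03292442 -0.06387767  0.00042467]
tape_front 0.58 [277. 147.] [-68.5 128.4]
lock_top 0.91 [278. 209.] [-99.7 127.7]
tape_c 0.83 [280. 206.] [-110.9  125.8]
line 322 150.9871447902571 [-71.9  90.2]
line 226 150.96843188836783 [-71.9 172.3]
red [ 194  289  144   83 5692] [265.9 336.8] [-197.2  136.5]
side [('hook', [(0.66, [113.0, 129.1]), (0.66, [-448.2, -134.2])]), ('tape_front', [(0.45, [61.2, -93.4])]), ('lock_top', [(0.65, [-115.2, 122.4]), (0.52, [129.6, 38.5])])]
top [('hook', [(0.86, [121.0, 135.7]), (0.74, [-518.2, 148.6])]), ('tape_front', []), ('lock_top', [])]
[-103.1  126.9]
```

```bash
python3 -m crank '[{"linear":[0,0.03,0],"dr":[0,0,0],"hand":0.5},{"linear":[0,0.06,0],"dr":[0,0,0],"hand":0.5},{"linear":[0,0.09,0],"dr":[0,0,0],"hand":0.5},{"linear":[0,0.109,0],"dr":[0,0,0],"hand":0.5},{"linear":[0,0.109,0],"dr":[0,0,0],"hand":0.5},{"linear":[0,0.109,0],"dr":[0,0,0],"hand":-1},{"linear":[0,0.109,0],"dr":[0,0,0],"hand":-1},{"linear":[0,0.109,0],"dr":[0,0,0],"hand":-1},{"linear":[0,0.109,0],"dr":[0,0,0],"hand":-1},{"linear":[0,0.109,0],"dr":[0,0,0],"hand":-1}]' 80
python3 -m crank '[{"linear":[0,0,0],"dr":[0,0,0],"hand":-1},{"linear":[-0.003,0,0],"dr":[0,0,0],"hand":-1},{"linear":[-0.003,0,0],"dr":[0,0,0],"hand":-1},{"linear":[-0.003,-0.01,0],"dr":[0,0,0],"hand":-1},{"linear":[-0.003,-0.03,0],"dr":[0,0,0],"hand":-1},{"linear":[-0.003,-0.05,0],"dr":[0,0,0],"hand":-1},{"linear":[-0.003,-0.05,0],"dr":[0,0,0],"hand":-1},{"linear":[-0.003,-0.05,0],"dr":[0,0,0],"hand":-1}]'
python3 - <<'E'
from h import *
o=bot.get_obs(); print(iJ(o['eef_pos']),o['contact_force'])
for n in ('side','wrist'):
    a=bot.read_camera(n);cv2.imwrite(f'pics/{n}25.png',a)
    if n=='side': print([(t,[(round(d['score'],2),np.round(d['xy']).tolist(),iJ(pix2(cam(n),d['xy'],z)).tolist()) for d in bot.place_of(n,t)[:2]]) for t,z in (('hook',.06),('tape_front',.056))])
    elif n=='wrist': print(a[60,277],a[120,277],a[20,277])
print('proj hook side',proj(cam('side'),[*jw(121,129),.06]),jw(-150,0))
# lower to mat plan: near edge of mat
plan(.42,-.19,.085,95.95)
E
```

```text
t: 38.97
eef_pos: [0.4629, 0.0204, 0.0354]
tool_rot: [0.526, -0.525, 0.473, -0.473]
contact_force: [-3.1, 2.3, 4.5]
gripper_width: 0.506
t: 39.63
eef_pos: [0.4633, 0.0224, 0.0853]
tool_rot: [0.526, -0.525, 0.473, -0.474]
contact_force: [-0.6, -0.4, -6.3]
gripper_width: 0.507
[-109.8  127.4] [-0.59847216 -0.43998969 -6.33142975]
[('hook', [(0.96, [326.0, 289.0], [109.4, 133.2]), (0.37, [280.0, 288.0], [109.9, 42.6])]), ('tape_front', [(0.81, [317.0, 230.0], [-63.2, 121.2])])]
[124 249 251] [130 250 251] [113 245 249]
proj hook side [323.99782697 293.53524468] [ 0.59424908 -0.00439191]
cur yaw 95.96 linear [0.2071, -0.0014, -0.0633] dr [0.12, 0.01, -0.0] rows 6
```

Unhooked with the blade still out. I'll carry it back over the mat, turned a little so the blade stays clear of the jig.

```bash
python3 -c "
from h import *
plan(.412,-.195,.085,100)"
```

```text
cur yaw 95.96 linear [0.2112, -0.0014, -0.0717] dr [0.12, -4.04, -0.0] rows 6
```

```bash
python3 -m crank '[{"linear":[0.035,0,-0.01],"dr":[0,0,0],"hand":-1},{"linear":[0.07,0,-0.02],"dr":[0,-1,0],"hand":-1},{"linear":[0.105,0,-0.03],"dr":[0,-2,0],"hand":-1},{"linear":[0.14,0,-0.045],"dr":[0,-3,0],"hand":-1},{"linear":[0.175,0,-0.06],"dr":[0,-4,0],"hand":-1},{"linear":[0.2112,0,-0.0717],"dr":[0,-4,0],"hand":-1},{"linear":[0.2112,0,-0.0717],"dr":[0,-4,0],"hand":-1},{"linear":[0.2112,0,-0.0717],"dr":[0,-4,0],"hand":-1},{"linear":[0.2112,0,-0.0717],"dr":[0,-4,0],"hand":-1}]'
python3 - <<'E'
from h import *
o=bot.get_obs(); c=cam('wrist',o); a=bot.read_camera('wrist');cv2.imwrite('pics/w26.png',a); print(o['eef_pos'],o['contact_force'],o['gripper_width'])
c=cam('top');a=bot.read_camera('top');cv2.imwrite('pics/top26.png',a)
print([(t,[(round(d['score'],2),np.round(d['xy']).tolist(),pix2(c,d['xy'],z).round(3).tolist()) for d in bot.place_of('top',t)[:2]]) for t,z in (('hook',.06),('mat',.0))])
c=cam('side');a=bot.read_camera('side');cv2.imwrite('pics/side26.png',a)
print([(t,[(round(d['score'],2),np.round(d['xy']).tolist(),pix2(c,d['xy'],z).round(3).tolist()) for d in bot.place_of('side',t)[:2]]) for t,z in (('hook',.06),('mat',.0))])
plan(.412,-.195,.033,100)
E
```

```text
t: 40.58
eef_pos: [0.4128, -0.1942, 0.0838]
tool_rot: [0.542, -0.541, 0.455, -0.454]
contact_force: [0.3, 1.8, -4.9]
gripper_width: 0.501
[ 0.41276652 -0.19423929  0.08384514] [ 0.27585705  1.78225066 -4.89409161] 0.5012755729916943
[('hook', [(0.63, [291.0, 294.0], [0.374, 0.006, 0.06]), (0.58, [256.0, 132.0], [0.772, 0.084, 0.06])]), ('mat', [(0.82, [358.0, 263.0], [0.442, -0.168, 0.0]), (0.19, [321.0, 126.0], [0.801, -0.082, 0.0])])]
[('hook', [(0.83, [358.0, 214.0], [0.374, 0.009, 0.06])]), ('mat', [(0.73, [330.0, 186.0], [0.444, -0.166, -0.0])])]
cur yaw 100.07 linear [0.0009, 0.0515, -0.0015] dr [-0.0, 0.07, -0.01] rows 2
```

```bash
python3 - <<'E'
import cv2,numpy as np
im=np.zeros((600,800,3),np.uint8)
w=cv2.resize(cv2.imread('pics/w26.png'),(400,300)); s=cv2.resize(cv2.imread('pics/side26.png')[130:270,270:430],(400,350)) ; t=cv2.resize(cv2.imread('pics/top26.png')[210:330,260:400],(400,343))
im[:300,:400]=w; im[:343,400:]=t; im[300:600,:400]=s[:300,:]
w2=cv2.resize(cv2.imread('pics/side24.png')[200:320,250:390],(300,257)); im[343:600,400:700]=w2
cv2.imwrite('pics/m26.png',im)
E
```

```text
(no output)
```

View pics/m26.png

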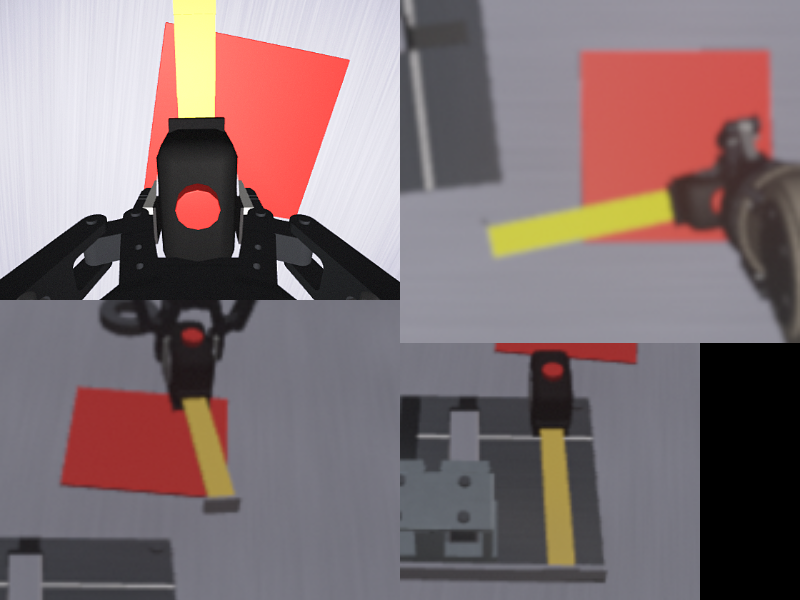

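```bash
python3 - <<'E'
from h import *
ct=cam('top');cs=cam('side'); o=bot.get_obs(); p=o['eef_pos']; d=-rot(o['tool_rot'])[:,0]
print('pred hook z.06',p+d*.229)
for nm,c,uvs in (('top',ct,[(290.5,295),(355,281.7)]),('side',cs,[(270+221/2.5,130+(497-300)/2.5),(270+195/2.5,130+(402-300)/2.5)])):
    for z in (.06,.075): 
        w=[pix2(c,u,z) for u in uvs]; print(nm,z,[((x-p)@d).round(4) for x in w],np.linalg.norm(w[0]-w[1]).round(4))
    print('pred px',proj(c,[*(p+d*.229)[:2],.06]).round(0),proj(c,[*(p+d*.231)[:2],.078]).round(0),'snout',proj(c,[*(p+d*.0465)[:2],.075]).round(0))
E
```

```text
pred hook z.06 [0.37323975 0.03161793 0.08449768]
top 0.06 [np.float64(0.204), np.float64(0.0454)] 0.1586
top 0.075 [np.float64(0.2038), np.float64(0.0476)] 0.1562
pred px [280. 294.] [279. 295.] snout [355. 281.]
side 0.06 [np.float64(0.1866), np.float64(0.0372)] 0.1494
side 0.075 [np.float64(0.2035), np.float64(0.0571)] 0.1464
pred px [358. 221.] [359. 216.] snout [347. 168.]
```

```bash
cat > yl.py <<'E'
from h import *
def ylen(n,a,z):
    m=(a[:,:,2].astype(int)-a[:,:,0]>60)&(a[:,:,1].astype(int)-a[:,:,0]>50)
    k,l,s,_=cv2.connectedComponentsWithStats(m.astype(np.uint8)); best=None
    ok=[i for i in range(1,k) if s[i,4]>60 and s[i,4]<4000]
    out=[]
    for i in ok:
        ys,xs=np.where(l==i); W=np.array([pix2(cam(n),(x,y),z)[:2] for x,y in zip(xs,ys)],np.float32); r=cv2.minAreaRect(W); 
        if .01<min(r[1])<.05: out.append((s[i,4],np.round(r[0],3).tolist(),np.round(r[1],4).tolist()))
    return out
E
python3 - <<'E'
from yl import *
for n,f,z in (('side','side24',.02),('top','top24',.02),('side','side25',.075),('side','side26',.075),('top','top26',.075)): print(f,ylen(n,cv2.imread(f'pics/{f}.png'),z))
for n in('side','top'): print('now',n,ylen(n,bot.read_camera(n),.075))
E
```

```text
Traceback (most recent call last):
  File "yl.py", line 8, in ylen
    ys,xs=np.where(l==i); W=np.array([pix2(cam(n),(x,y),z)[:2] for x,y in zip(xs,ys)],np.float32); r=cv2.minAreaRect(W);
                                           ~~~^^^
  File "h.py", line 6, in cam
    p=bot.camera_params(name); K=np.array(p['K']); k1=p['k1']
ValueError: time passes only in moves, steps and waits
```

```bash
sed -i 's/    k,l,s,_=/    C=cam(n); k,l,s,_=/; s/pix2(cam(n),/pix2(C,/' yl.py; python3 - <<'E'
from yl import *
for n,f,z in (('side','side24',.02),('top','top24',.02),('side','side25',.075),('side','side26',.075),('top','top26',.075)): print(f,ylen(n,cv2.imread(f'pics/{f}.png'),z))
for n in('side','top'): print('now',n,ylen(n,bot.read_camera(n),.075))
print(bot.get_obs()['t'])
E
```

```text
side24 [(np.int32(713), [0.445, 0.152], [0.0248, 0.1796])]
top24 [(np.int32(539), [0.441, 0.19], [0.0281, 0.1244])]
side25 [(np.int32(700), [0.447, 0.154], [0.0252, 0.1672])]
side26 [(np.int32(394), [0.39, -0.073], [0.0254, 0.1487])]
top26 [(np.int32(731), [0.389, -0.071], [0.0284, 0.1533])]
now side [(np.int32(397), [0.39, -0.073], [0.0253, 0.1489])]
now top [(np.int32(727), [0.39, -0.072], [0.0282, 0.1528])]
41.0333
```

```bash
python3 -m crank '[{"linear":[0,0.012,0],"dr":[0,0,0],"hand":-1},{"linear":[0,0.024,0],"dr":[0,0,0],"hand":-1},{"linear":[0,0.036,0],"dr":[0,0,0],"hand":-1},{"linear":[0,0.044,0],"dr":[0,0,0],"hand":-1},{"linear":[0,0.048,0],"dr":[0,0,0],"hand":-1},{"linear":[0,0.05,0],"dr":[0,0,0],"hand":-1},{"linear":[0,0.0515,0],"dr":[0,0,0],"hand":-1},{"linear":[0,0.0515,0],"dr":[0,0,0],"hand":-1},{"linear":[0,0.0515,0],"dr":[0,0,0],"hand":-1}]'
python3 - <<'E'
from yl import *
o=bot.get_obs(); p=o['eef_pos']; d=-rot(o['tool_rot'])[:,0]; print(p,o['contact_force'],o['gripper_width'])
for n in('side','top'):
    a=bot.read_camera(n); cv2.imwrite(f'pics/{n}27.png',a); print(n,ylen(n,a,.022))
    print(n,[(round(x['score'],2),((pix2(cam(n),x['xy'],.008)-p)@d).round(3)) for x in bot.place_of(n,'hook')[:2]])
E
```

```text
t: 41.78
eef_pos: [0.4121, -0.1943, 0.0335]
tool_rot: [-0.541, 0.542, -0.455, 0.454]
contact_force: [-5.2, 2.3, 7.2]
gripper_width: 0.503
[ 0.41211129 -0.19425371  0.0334939 ] [-5.20794212  2.34671869  7.22877333] 0.5034022037209952
side [(np.int32(381), [0.388, -0.075], [0.0249, 0.1478])]
side [(0.77, np.float64(0.191)), (0.25, np.float64(0.058))]
top [(np.int32(654), [0.388, -0.073], [0.0282, 0.1536])]
top [(0.66, np.float64(0.197))]
```

```bash
python3 - <<'E'
from h import *
cv2.imwrite('pics/w27.png',bot.read_camera('wrist'))
for f in ('w18','w20','w22','w26','w27'):
    a=cv2.imread(f'pics/{f}.png').astype(int); m=((a[:,:,2]>200)&(a[:,:,1]<120)).astype(np.uint8); m[:230]=0; m[:,:235]=0; m[:,322:]=0
    k,l,s,ct=cv2.connectedComponentsWithStats(m); i=1+np.argmax(s[1:,4]); print(f,s[i],ct[i].round(1))
f=323
E
```

```text
w18 [ 243  279   68   57 2958] [276.3 306.3]
w20 [ 243  280   68   56 2942] [276.4 306.8]
w22 [ 243  278   67   58 2947] [276.3 306.2]
w26 [ 245  267   64   55 2657] [276.6 293.7]
w27 [ 245  268   64   54 2646] [276.5 294. ]
```

The lock button is fully down, but the blade slipped in about 25 mm during my quick unhooking and carrying. It now reads roughly 0.145 instead of 0.172. I'll redo the hooking and drawing-out, with gentler motion this time.

```bash
python3 -m crank '[{"linear":[0,-0.008,0],"dr":[0,0,0],"hand":-1},{"linear":[0,-0.022,0],"dr":[0,0,0],"hand":-1},{"linear":[0,-0.038,0],"dr":[0,0,0],"hand":-1},{"linear":[-0.005,-0.047,0.002],"dr":[0,0,0],"hand":-1},{"linear":[-0.015,-0.047,0.006],"dr":[0,0.5,0],"hand":-1},{"linear":[-0.03,-0.047,0.011],"dr":[0,1,0],"hand":-1},{"linear":[-0.05,-0.047,0.0185],"dr":[0,1.5,0],"hand":-1},{"linear":[-0.07,-0.047,0.026],"dr":[0,2,0],"hand":-1},{"linear":[-0.09,-0.047,0.033],"dr":[0,2.5,0],"hand":-1},{"linear":[-0.11,-0.047,0.041],"dr":[0,3,0],"hand":-1}]'
python3 -m crank '[{"linear":[-0.02,0,0.006],"dr":[0,0.3,0],"hand":-1},{"linear":[-0.04,0,0.013],"dr":[0,0.6,0],"hand":-1},{"linear":[-0.06,0,0.02],"dr":[0,1,0],"hand":-1},{"linear":[-0.08,0,0.027],"dr":[0,1.1,0],"hand":-1},{"linear":[-0.098,0,0.033],"dr":[0,1.1,0],"hand":-1},{"linear":[-0.112,0,0.038],"dr":[0,1.1,0],"hand":-1},{"linear":[-0.122,0,0.041],"dr":[0,1.1,0],"hand":-1},{"linear":[-0.128,0,0.043],"dr":[0,1.1,0],"hand":-1},{"linear":[-0.13,0,0.044],"dr":[0,1.1,0],"hand":-1},{"linear":[-0.13,0,0.044],"dr":[0,1.1,0],"hand":-1}]'
python3 - <<'E'
from yl import *
o=bot.get_obs(); p=o['eef_pos']; d=-rot(o['tool_rot'])[:,0]; f=p[2]-.0285; print(p,iJ(p),o['contact_force'])
for n in('side','top'):
    a=bot.read_camera(n); cv2.imwrite(f'pics/{n}28.png',a); print(n,ylen(n,a,f+.018),[(round(x['score'],2),np.round(x['xy']).tolist(),iJ(pix2(cam(n),x['xy'],f+.004)).tolist()) for x in bot.place_of(n,'hook')[:2]])
    print('pred px of hook at jig 118..130',[proj(cam(n),[*jw(x,130),f+.004]).round(0).tolist() for x in (110,118,126,134)])
plan(*jw(-76,130),.08,95.95)
E
```

```text
t: 42.87
eef_pos: [0.4345, -0.078, 0.0804]
tool_rot: [0.529, -0.529, 0.469, -0.469]
contact_force: [-0.4, -0.1, -6.1]
gripper_width: 0.504
t: 43.7
eef_pos: [0.4623, 0.0551, 0.08]
tool_rot: [-0.525, 0.525, -0.474, 0.474]
contact_force: [-0.4, -0.5, -6.4]
gripper_width: 0.5
[0.46225232 0.05512341 0.07999249] [-77.1 125.1] [-0.40383754 -0.5349069  -6.4115381 ]
side [(np.int32(644), [0.447, 0.177], [0.0251, 0.1482])] [(0.79, [322.0, 296.0], [124.2, 124.8]), (0.51, [278.0, 290.0], [108.8, 39.0])]
pred px of hook at jig 118..130 [[324.0, 291.0], [324.0, 294.0], [324.0, 297.0], [325.0, 300.0]]
top [(np.int32(418), [0.444, 0.206], [0.028, 0.0962])] [(0.78, [190.0, 265.0], [120.8, 122.9])]
pred px of hook at jig 118..130 [[194.0, 268.0], [191.0, 268.0], [188.0, 269.0], [184.0, 269.0]]
cur yaw 95.78 linear [-0.0022, -0.0002, -0.0045] dr [0.03, -0.17, 0.04] rows 1
```

```bash
python3 -m crank '[{"linear":[-0.004,0,-0.0045],"dr":[0,0,0],"hand":-1},{"linear":[-0.004,0,-0.0045],"dr":[0,0,0],"hand":-1},{"linear":[-0.004,0.012,-0.0045],"dr":[0,0,0],"hand":-1},{"linear":[-0.004,0.024,-0.0045],"dr":[0,0,0],"hand":-1},{"linear":[-0.004,0.034,-0.0045],"dr":[0,0,0],"hand":-1},{"linear":[-0.004,0.041,-0.0045],"dr":[0,0,0],"hand":-1},{"linear":[-0.004,0.0445,-0.0045],"dr":[0,0,0],"hand":-1},{"linear":[-0.004,0.046,-0.0045],"dr":[0,0,0],"hand":-1},{"linear":[-0.004,0.046,-0.0045],"dr":[0,0,0],"hand":-1}]'
python3 - <<'E'
from yl import *
o=bot.get_obs(); p=o['eef_pos']; print(p,iJ(p),o['contact_force'])
n='side'; a=bot.read_camera(n); cv2.imwrite(f'pics/{n}29.png',a); print(ylen(n,a,.022),[(round(x['score'],2),np.round(x['xy']).tolist(),iJ(pix2(cam(n),x['xy'],.01)).tolist()) for x in bot.place_of(n,'hook')[:2]])
print(proj(cam(n),[*jw(118,128),.01]))
E
```

```text
t: 44.65
eef_pos: [0.4563, 0.0582, 0.0354]
tool_rot: [-0.523, 0.526, -0.473, 0.474]
contact_force: [-13.8, -4.2, 34.3]
gripper_width: 0.501
[0.45629622 0.0582067  0.0354155 ] [-73.4 130.7] [-13.84936808  -4.24729704  34.32089994]
[(np.int32(618), [0.441, 0.179], [0.0248, 0.1482])] [(0.78, [325.0, 311.0], [126.5, 134.3]), (0.56, [351.0, 375.0], [272.7, 175.9])]
[321.95878682 307.73248145]
```

```bash
python3 -m crank '[{"linear":[0,-0.0015,0],"dr":[0,0,0],"hand":-1},{"linear":[0,-0.0015,0],"dr":[0,0,0],"hand":0.5},{"linear":[0,-0.0015,0],"dr":[0,0,0],"hand":0.5},{"linear":[0,-0.0015,0],"dr":[0,0,0],"hand":0.5},{"linear":[0,-0.0015,0],"dr":[0,0,0],"hand":0.5},{"linear":[0,-0.03,0],"dr":[0,0,0],"hand":0.5},{"linear":[0,-0.07,0],"dr":[0,0,0],"hand":0.5},{"linear":[-0.0113,-0.09,0],"dr":[0,0,0],"hand":-0.1},{"linear":[-0.0113,-0.09,0],"dr":[0,0,0],"hand":-0.1},{"linear":[-0.0113,-0.09,0],"dr":[0,0,0],"hand":-0.1}]'
cat > knob.py <<'E'
from h import *; import sys
o=bot.get_obs(); c=cam('wrist',o); a=bot.read_camera('wrist'); cv2.imwrite(f'pics/{sys.argv[1]}.png',a); p=o['eef_pos'];print(o['t'],p,iJ(p),o['contact_force'],o['gripper_width'])
m=((a[:,:,2]>170)&(a[:,:,1]<120)).astype(np.uint8); m[:,:225]=0; m[:,330:]=0
k,l,s,ct=cv2.connectedComponentsWithStats(m)
for i in range(1,k):
    if s[i,4]>150: print(s[i],ct[i].round(1),[iJ(pix2(c,ct[i],z)).tolist() for z in (.0805,.086)],'z by width',(-c[2].T@c[3])[2]-323*.022/s[i,2])
for d in bot.place_of('wrist','lock_top')[:2]: print('net',round(d['score'],2),np.round(d['xy']),iJ(pix2(c,d['xy'],.0805)))
E
python3 knob.py w30
```

```text
t: 45.58
eef_pos: [0.4572, 0.0703, 0.1249]
tool_rot: [0.526, -0.524, 0.473, -0.474]
contact_force: [-0.3, -0.4, -1.0]
gripper_width: 0.452
45.5833 [0.45724628 0.07034316 0.12490905] [-61.5 128.5] [-0.30229936 -0.434652   -1.02957289] 0.45179865855414525
[257 218  35  32 477] [274.8 238.1] [[-64.9, 129.0], [-62.7, 129.0]] z by width 0.06405847831122644
[ 225  345  105   21 1334] [270.5 355.6] [[-152.9, 132.3], [-148.1, 132.2]] z by width 0.19941085926360738
net 0.91 [273. 235.] [-62.5 130.3]
```

```bash
python3 -m crank '[{"linear":[0.0015,0.02,-0.0006],"dr":[0,0,0],"hand":-0.1},{"linear":[0.0015,0.04,-0.0006],"dr":[0,0,0],"hand":-0.1},{"linear":[0.0015,0.051,-0.0006],"dr":[0,0,0],"hand":-0.1},{"linear":[0.0015,0.051,-0.0006],"dr":[0,0,0],"hand":-0.1},{"linear":[0.0015,0.051,-0.0006],"dr":[0,0,0],"hand":-1},{"linear":[0.0015,0.051,-0.0006],"dr":[0,0,0],"hand":-1},{"linear":[0.0015,0.051,-0.0006],"dr":[0,0,0],"hand":-1},{"linear":[0.0015,0.051,-0.0006],"dr":[0,0,0],"hand":-1}]' 40
python3 -m crank '[{"linear":[0,-0.002,0],"dr":[0,0,0],"hand":-1},{"linear":[0,-0.004,0],"dr":[0,0,0],"hand":-1},{"linear":[0,-0.006,0],"dr":[0,0,0],"hand":-1},{"linear":[0,-0.007,0],"dr":[0,0,0],"hand":-1},{"linear":[0,-0.007,0],"dr":[0,0,0],"hand":-1}]'
```

```text
t: 46.35
eef_pos: [0.4557, 0.0685, 0.0734]
tool_rot: [0.525, -0.525, 0.474, -0.474]
contact_force: [-1.4, 0.7, -0.9]
gripper_width: 0.229
t: 46.77
eef_pos: [0.4558, 0.0685, 0.0802]
tool_rot: [0.525, -0.525, 0.474, -0.474]
contact_force: [-1.1, 1.8, -1.5]
gripper_width: 0.227
```

```bash
python3 -m crank '[{"linear":[0,0,0],"dr":[0,0,0],"hand":-0.1},{"linear":[0,0,0],"dr":[0,0,0],"hand":-0.1},{"linear":[0,0,0],"dr":[0,0,0],"hand":-0.1},{"linear":[0,-0.02,0],"dr":[0,0,0],"hand":-0.1},{"linear":[0,-0.045,0],"dr":[0,0,0],"hand":0},{"linear":[0,-0.045,0],"dr":[0,0,0],"hand":0.5},{"linear":[0,-0.045,0],"dr":[0,0,0],"hand":0.5},{"linear":[0,-0.045,0],"dr":[0,0,0],"hand":0.5}]'
python3 knob.py w31
python3 - <<'E'
from yl import *
n='side'; a=bot.read_camera(n); cv2.imwrite(f'pics/{n}31.png',a); print(ylen(n,a,.022),[(round(x['score'],2),np.round(x['xy']).tolist(),iJ(pix2(cam(n),x['xy'],.01)).tolist()) for x in bot.place_of(n,'hook')[:2]])
plan(*jw(-73.5,129.2),.0355,95.95)
E
```

```text
t: 47.43
eef_pos: [0.4557, 0.068, 0.1248]
tool_rot: [-0.525, 0.525, -0.474, 0.474]
contact_force: [0.2, 0.3, 0.2]
gripper_width: 0.752
47.4333 [0.45573507 0.06797673 0.12479032] [-63.7 130.3] [0.20469972 0.28650531 0.2234019 ] 0.7516611982504485
[259 212  37  33 390] [277.6 233.4] [[-63.9, 129.2], [-61.8, 129.2]] z by width 0.07488972909816191
[ 225  343  105   23 1550] [271.3 354.5] [[-154.2, 133.6], [-149.4, 133.5]] z by width 0.19926759267602548
net 0.63 [277. 226.] [-58.8 129.3]
[] [(0.59, [323.0, 263.0], [-6.8, 134.9]), (0.53, [350.0, 376.0], [275.0, 174.1])]
cur yaw 95.87 linear [0.0101, 0.0887, 0.0017] dr [0.09, -0.08, -0.0] rows 3
```

The lock came up, but pulling the knob also tilted the case off the lip, so the blade has gone fully in. I'll repeat the hooking from the start, as I did the first time.

```bash
python3 -m crank '[{"linear":[0.01,0.03,0.001],"dr":[0,0,0],"hand":0.5},{"linear":[0.01,0.06,0.001],"dr":[0,0,0],"hand":0.5},{"linear":[0.01,0.089,0.001],"dr":[0,0,0],"hand":0.5},{"linear":[0.01,0.089,0.001],"dr":[0,0,0],"hand":0.5},{"linear":[0.01,0.089,0.001],"dr":[0,0,0],"hand":-1},{"linear":[0.01,0.089,0.001],"dr":[0,0,0],"hand":-1},{"linear":[0.01,0.089,0.001],"dr":[0,0,0],"hand":-1},{"linear":[0.01,0.089,0.001],"dr":[0,0,0],"hand":-1},{"linear":[0.01,0.089,0.001],"dr":[0,0,0],"hand":-1},{"linear":[0.01,0.089,0.001],"dr":[0,0,0],"hand":-1}]' 80
python3 -m crank '[{"linear":[0,-0.02,0],"dr":[0,0,0],"hand":-1},{"linear":[0,-0.045,0],"dr":[0,0,0],"hand":-1},{"linear":[-0.02,-0.045,0],"dr":[0,0,0],"hand":-1},{"linear":[-0.05,-0.045,0],"dr":[0,0,0],"hand":-1},{"linear":[-0.08,-0.045,0],"dr":[0,0,0],"hand":-1},{"linear":[-0.11,-0.045,0],"dr":[0,0,0],"hand":-1},{"linear":[-0.13,-0.045,0],"dr":[0,0,0],"hand":-1},{"linear":[-0.14,-0.045,0],"dr":[0,0,0],"hand":-1},{"linear":[-0.14,-0.045,0],"dr":[0,0,0],"hand":-1},{"linear":[-0.14,-0.045,0],"dr":[0,0,0],"hand":-1}]'
python3 tp.py w32
python3 -c "
from h import *
plan(*jw(66,129.5),.0352,95.95)"
```

```text
t: 48.47
eef_pos: [0.4582, 0.0583, 0.0367]
tool_rot: [0.525, -0.525, 0.473, -0.474]
contact_force: [-1.3, 0.1, -0.3]
gripper_width: 0.506
t: 49.3
eef_pos: [0.4433, 0.1973, 0.0809]
tool_rot: [-0.525, 0.525, -0.473, 0.474]
contact_force: [0.2, -0.6, -6.6]
gripper_width: 0.5
[ 66.2 129.3] [0.4432675  0.19726852 0.08086871] [ 0.24342244 -0.6094166  -6.61470094]
tape_front 0.67 [276. 162.] [112.3 129. ]
lock_top 0.87 [279. 296.] [ 82.  127.9]
lip edge pred 100 [323.  145.1]
lip edge pred 155 [234.3 145.2]
100 131 [242, 242, 242, 242, 242, 242, 242, 241, 241, 242, 247, 252, 112, 86, 132, 253, 246, 243, 242, 242, 242, 242, 243, 251, 210, 127, 122, 119]
155 131 [242, 242, 242, 242, 241, 242, 242, 242, 242, 242, 245, 255, 123, 92, 82, 255, 246, 241, 241, 241, 241, 241, 241, 246, 240, 128, 121, 120]
cur yaw 95.74 linear [-0.0009, 0.0456, -0.0005] dr [0.02, -0.21, 0.05] rows 2
```

```bash
python3 -m crank '[{"linear":[0.002,0.012,0],"dr":[0,0,0],"hand":-1},{"linear":[0.002,0.024,0],"dr":[0,0,0],"hand":-1},{"linear":[0.002,0.034,0],"dr":[0,0,0],"hand":-1},{"linear":[0.002,0.040,0],"dr":[0,0,0],"hand":-1},{"linear":[0.002,0.0435,0],"dr":[0,0,0],"hand":-1},{"linear":[0.002,0.0435,0],"dr":[0,0,0],"hand":-1},{"linear":[0.01,0.0435,0],"dr":[0,0,0],"hand":-1},{"linear":[0.025,0.0435,0],"dr":[0,0,0],"hand":-1},{"linear":[0.04,0.0435,0],"dr":[0,0,0],"hand":-1},{"linear":[0.06,0.0435,0],"dr":[0,0,0],"hand":-1}]'
python3 -m crank '[{"linear":[0.02,0,0],"dr":[0,0,0],"hand":-1},{"linear":[0.04,0,0],"dr":[0,0,0],"hand":-1},{"linear":[0.06,0,0],"dr":[0,0,0],"hand":-1},{"linear":[0.08,0,0],"dr":[0,0,0],"hand":-1},{"linear":[0.095,0,0],"dr":[0,0,0],"hand":-1},{"linear":[0.107,0,0],"dr":[0,0,0],"hand":-1},{"linear":[0.117,0,0],"dr":[0,0,0],"hand":-1},{"linear":[0.119,0,0],"dr":[0,0,0],"hand":-1},{"linear":[0.119,0,0],"dr":[0,0,0],"hand":-1},{"linear":[0.119,0,0],"dr":[0,0,0],"hand":-1}]'
cat > fin.py <<'E'
from yl import *
o=bot.get_obs(); c=cam('wrist',o); a=bot.read_camera('wrist'); cv2.imwrite('pics/w33.png',a); p=o['eef_pos']; print(iJ(p),p,o['contact_force'])
g=a.mean(2)
for u in (195,355):
    v0=int(proj(c,[*jw(-70,150),.006])[1])-12; r=g[v0:v0+26,u-3:u+4].mean(1); w=np.clip(r-170,0,None); v=v0+(w*np.arange(26)).sum()/w.sum(); print('line',u,round(v,1),iJ(pix2(c,(u,v),.006)))
for u in (250,270,305):
    r=g[145:180,u-2:u+3].mean(1); k=np.where(r<50)[0][0]+145; print('snout',u,k,iJ(pix2(c,(u,k-.5),.0068)))
for t,z in (('lock_top',.086),('tape_front',.006)): print(t,[(round(d['score'],2),iJ(pix2(c,d['xy'],z)).tolist()) for d in bot.place_of('wrist',t)[:1]])
n='side'; s=bot.read_camera(n); print(ylen(n,s,.022))
E
python3 fin.py
```

```text
t: 50.38
eef_pos: [0.4496, 0.1393, 0.0375]
tool_rot: [0.526, -0.525, 0.473, -0.473]
contact_force: [-0.4, 1.9, -6.0]
gripper_width: 0.505
t: 51.22
eef_pos: [0.4617, 0.0205, 0.0375]
tool_rot: [0.525, -0.525, 0.474, -0.473]
contact_force: [-0.5, 1.9, -6.0]
gripper_width: 0.503
[-111.5  129.3] [0.46166494 0.02046751 0.03746239] [-0.53289479  1.89080408 -5.97310867]
line 195 173.0 [-71.8 173.1]
line 355 172.8 [-71.8  86.1]
snout 250 158 [-63.4 142.9]
snout 270 158 [-63.4 132.2]
snout 305 158 [-63.4 113.6]
lock_top [(0.85, [-97.2, 127.5])]
tape_front [(0.57, [-67.3, 128.9])]
[(np.int32(701), [0.448, 0.156], [0.0246, 0.1765])]
```

```bash
python3 -m crank '[{"linear":[0.002,0,0],"dr":[0,0,0],"hand":-1},{"linear":[0.004,0,0],"dr":[0,0,0],"hand":-1},{"linear":[0.004,0,0],"dr":[0,0,0],"hand":-1},{"linear":[0.004,0.0008,0],"dr":[0,0,0],"hand":-1},{"linear":[0.004,0.0014,0],"dr":[0,0,0],"hand":-1},{"linear":[0.004,0.0014,0],"dr":[0,0,0],"hand":-1}]'
python3 fin.py
python3 -m crank '[{"linear":[0,0,0],"dr":[0,0,0],"hand":0.5},{"linear":[0,0,0],"dr":[0,0,0],"hand":0.5},{"linear":[0,0,0],"dr":[0,0,0],"hand":0.5},{"linear":[0,0,0],"dr":[0,0,0],"hand":0.5},{"linear":[0,-0.03,0],"dr":[0,0,0],"hand":0.5},{"linear":[0,-0.07,0],"dr":[0,0,0],"hand":0.5},{"linear":[0,-0.106,0],"dr":[0,0,0],"hand":0.5},{"linear":[0,-0.106,0],"dr":[0,0,0],"hand":0.5},{"linear":[0,-0.106,0],"dr":[0,0,0],"hand":0.5}]'
python3 tp2.py w34
```

```text
t: 51.92
eef_pos: [0.4622, 0.0156, 0.0367]
tool_rot: [-0.525, 0.525, -0.474, 0.474]
contact_force: [-4.4, 1.4, 5.3]
gripper_width: 0.501
[-116.4  129.3] [0.46216034 0.01563549 0.03666743] [-4.44895198  1.3953582   5.30231187]
line 195 164.4 [-71.8 172.5]
line 355 163.9 [-71.7  86.6]
snout 250 158 [-68.1 142.8]
snout 270 158 [-68.1 132.2]
snout 305 157 [-67.6 113.6]
lock_top [(0.93, [-102.0, 127.3])]
tape_front [(0.57, [-71.0, 127.0])]
[(np.int32(704), [0.448, 0.154], [0.0244, 0.1798])]
t: 52.87
eef_pos: [0.464, 0.0155, 0.1442]
tool_rot: [0.526, -0.524, 0.473, -0.476]
contact_force: [-0.0, 0.2, -1.0]
gripper_width: 0.753
[-116.7  127.5] [0.46402686 0.01553087 0.14415163] [-0.00448122  0.18384226 -1.02789846]
tape_front 0.61 [275. 140.] [-68.  127.3]
lock_top 0.69 [274. 203.] [-101.3  128.5]
tape_c 0.61 [277. 199.] [-110.8  126. ]
line 319 144.0 [-71.4  90. ]
line 223 144.96510832383123 [-72.  172.1]
red [ 194  284  142   88 5361] [264.9 337.2] [-203.8  135.6]
```

```bash
python3 -m crank '[{"linear":[-0.0148,0,-0.0005],"dr":[0,0,0],"hand":-1},{"linear":[-0.0148,0,-0.0005],"dr":[0,0,0],"hand":-1},{"linear":[-0.0148,0,-0.0005],"dr":[0,0,0],"hand":-1},{"linear":[-0.0148,0,-0.0005],"dr":[0,0,0],"hand":-1},{"linear":[-0.0148,0,-0.0005],"dr":[0,0,0],"hand":-1},{"linear":[-0.0148,0,-0.0005],"dr":[0,0,0],"hand":-1},{"linear":[-0.0148,0.02,-0.0005],"dr":[0,0,0],"hand":-1},{"linear":[-0.0148,0.04,-0.0005],"dr":[0,0,0],"hand":-1},{"linear":[-0.0148,0.053,-0.0005],"dr":[0,0,0],"hand":-1},{"linear":[-0.0148,0.053,-0.0005],"dr":[0,0,0],"hand":-1}]'
python3 -m crank '[{"linear":[0,0.002,0],"dr":[0,0,0],"hand":-1},{"linear":[0,0.004,0],"dr":[0,0,0],"hand":-1},{"linear":[0,0.006,0],"dr":[0,0,0],"hand":-1},{"linear":[0,0.008,0],"dr":[0,0,0],"hand":-1},{"linear":[0,0.0092,0],"dr":[0,0,0],"hand":-1},{"linear":[0,0.0092,0],"dr":[0,0,0],"hand":-1},{"linear":[0,0.0092,0],"dr":[0,0,0],"hand":-1}]'
```

```text
t: 53.9
eef_pos: [0.4585, 0.0297, 0.087]
tool_rot: [-0.524, 0.526, -0.475, 0.473]
contact_force: [-1.1, 0.0, 0.4]
gripper_width: 0.001
t: 54.48
eef_pos: [0.4608, 0.0304, 0.0806]
tool_rot: [0.525, -0.525, 0.473, -0.474]
contact_force: [-1.4, -1.3, 6.4]
gripper_width: 0.0
```

```bash
python3 -m crank '[{"linear":[0,0.0007,0],"dr":[0,0,0],"hand":-1},{"linear":[0,0.0007,0],"dr":[0,0,0],"hand":-1},{"linear":[0,0.0007,0],"dr":[0,0,0],"hand":-1}]'
python3 -m crank '[{"linear":[0,-0.003,0],"dr":[0,0,0],"hand":-1},{"linear":[0,-0.03,0],"dr":[0,0,0],"hand":-1},{"linear":[0,-0.062,0],"dr":[0,0,0],"hand":0.5},{"linear":[0.0105,-0.062,0],"dr":[0,0,0],"hand":0.5},{"linear":[0.0105,-0.062,0],"dr":[0,0,0],"hand":0.5},{"linear":[0.0105,-0.062,0],"dr":[0,0,0],"hand":0.5},{"linear":[0.0105,-0.062,0],"dr":[0,0,0],"hand":0.5},{"linear":[0.0105,-0.062,0],"dr":[0,0,0],"hand":0.5},{"linear":[0.0105,-0.062,0],"dr":[0,0,0],"hand":0.5}]'
python3 tp2.py w35
python3 - <<'E'
from yl import *
s=bot.read_camera('side'); print(ylen('side',s,.022)); plan(*jw(-112,129),.036,95.95)
E
```

```text
t: 54.73
eef_pos: [0.4609, 0.0304, 0.0805]
tool_rot: [0.525, -0.525, 0.473, -0.474]
contact_force: [-3.5, -1.3, 15.1]
gripper_width: -0.0
t: 55.48
eef_pos: [0.4606, 0.0203, 0.1404]
tool_rot: [-0.525, 0.525, -0.474, 0.473]
contact_force: [-0.6, -0.5, -0.5]
gripper_width: 0.753
[-111.6  130.3] [0.46062491 0.02028272 0.14039347] [-0.60861616 -0.54829793 -0.52967004]
tape_front 0.78 [282. 148.] [-69.4 126. ]
lock_top 0.9 [278. 212.] [-100.9  129. ]
tape_c 0.94 [282. 208.] [-111.8  126.3]
line 323 151.0 [-71.5  90.8]
line 227 151.31871926336717 [-71.8 172.3]
red [ 194  290  146   82 6014] [268.4 336.1] [-194.7  136. ]
[(np.int32(705), [0.448, 0.154], [0.0244, 0.1798])]
cur yaw 95.89 linear [0.0002, 0.105, 0.0009] dr [0.02, -0.06, -0.01] rows 3
```

```bash
python3 -m crank '[{"linear":[0,0.03,0.0012],"dr":[0,0,0],"hand":0.5},{"linear":[0,0.06,0.0012],"dr":[0,0,0],"hand":0.5},{"linear":[0,0.09,0.0012],"dr":[0,0,0],"hand":0.5},{"linear":[0,0.104,0.0012],"dr":[0,0,0],"hand":0.5},{"linear":[0,0.104,0.0012],"dr":[0,0,0],"hand":0},{"linear":[0,0.104,0.0012],"dr":[0,0,0],"hand":-1},{"linear":[0,0.104,0.0012],"dr":[0,0,0],"hand":-1},{"linear":[0,0.104,0.0012],"dr":[0,0,0],"hand":-1},{"linear":[0,0.104,0.0012],"dr":[0,0,0],"hand":-1},{"linear":[0,0.104,0.0012],"dr":[0,0,0],"hand":-1}]' 80
python3 -c "
from yl import *
print(ylen('side',bot.read_camera('side'),.022))"
python3 -m crank '[{"linear":[0,-0.0005,0],"dr":[0,0,0],"hand":-1},{"linear":[-0.0007,-0.001,0],"dr":[0,0,0],"hand":-1},{"linear":[-0.0014,-0.0015,0],"dr":[0,0,0],"hand":-1},{"linear":[-0.002,-0.003,0],"dr":[0,0,0],"hand":-1},{"linear":[-0.002,-0.005,0],"dr":[0,0,0],"hand":-1},{"linear":[-0.002,-0.008,0],"dr":[0,0,0],"hand":-1},{"linear":[-0.002,-0.012,0],"dr":[0,0,0],"hand":-1},{"linear":[-0.002,-0.016,0],"dr":[0,0,0],"hand":-1},{"linear":[-0.002,-0.019,0],"dr":[0,0,0],"hand":-1},{"linear":[-0.002,-0.02,0],"dr":[0,0,0],"hand":-1}]'
python3 -c "
from yl import *
o=bot.get_obs();print(iJ(o['eef_pos']),o['eef_pos'],o['contact_force'])
print(ylen('side',bot.read_camera('side'),.042))"
```

```text
t: 56.57
eef_pos: [0.4624, 0.0203, 0.0377]
tool_rot: [0.525, -0.525, 0.473, -0.474]
contact_force: [-1.9, 3.4, -6.7]
gripper_width: 0.505
[(np.int32(715), [0.448, 0.154], [0.0246, 0.1797])]
t: 57.45
eef_pos: [0.4627, 0.0216, 0.0579]
tool_rot: [0.525, -0.525, 0.474, -0.474]
contact_force: [0.1, 0.4, -6.3]
gripper_width: 0.501
[-110.5  128.1] [0.46274121 0.02161685 0.05790522] [ 0.09158862  0.38026015 -6.30517968]
[(np.int32(705), [0.449, 0.152], [0.025, 0.1742])]
```

```bash
python3 -m crank '[{"linear":[0.001,0,0],"dr":[0,0,0],"hand":-1},{"linear":[0.004,0,-0.001],"dr":[0,0,0],"hand":-1},{"linear":[0.009,0,-0.003],"dr":[0,0,0],"hand":-1},{"linear":[0.016,0,-0.005],"dr":[0,0,0],"hand":-1},{"linear":[0.025,0,-0.008],"dr":[0,0,0],"hand":-1},{"linear":[0.035,0,-0.012],"dr":[0,0,0],"hand":-1},{"linear":[0.045,0,-0.015],"dr":[0,0,0],"hand":-1},{"linear":[0.055,0,-0.019],"dr":[0,0,0],"hand":-1},{"linear":[0.065,0,-0.022],"dr":[0,0,0],"hand":-1},{"linear":[0.075,0,-0.025],"dr":[0,0,0],"hand":-1}]'
python3 -m crank '[{"linear":[0.01,0,-0.003],"dr":[0,-0.2,0],"hand":-1},{"linear":[0.02,0,-0.007],"dr":[0,-0.6,0],"hand":-1},{"linear":[0.03,0,-0.01],"dr":[0,-1,0],"hand":-1},{"linear":[0.04,0,-0.014],"dr":[0,-1.4,0],"hand":-1},{"linear":[0.05,0,-0.017],"dr":[0,-1.8,0],"hand":-1},{"linear":[0.06,0,-0.02],"dr":[0,-2.2,0],"hand":-1},{"linear":[0.07,0,-0.024],"dr":[0,-2.6,0],"hand":-1},{"linear":[0.08,0,-0.027],"dr":[0,-3,0],"hand":-1},{"linear":[0.09,0,-0.031],"dr":[0,-3.4,0],"hand":-1},{"linear":[0.10,0,-0.034],"dr":[0,-3.8,0],"hand":-1}]'
python3 -m crank '[{"linear":[0.009,0,-0.003],"dr":[0,0,0],"hand":-1},{"linear":[0.017,0,-0.005],"dr":[0,0,0],"hand":-1},{"linear":[0.023,0,-0.007],"dr":[0,0,0],"hand":-1},{"linear":[0.028,0,-0.008],"dr":[0,0,0],"hand":-1},{"linear":[0.031,0,-0.009],"dr":[0,0,0],"hand":-1},{"linear":[0.033,0,-0.01],"dr":[0,0,0],"hand":-1},{"linear":[0.034,0,-0.01],"dr":[0,0,0],"hand":-1},{"linear":[0.034,0,-0.01],"dr":[0,0,0],"hand":-1}]'
python3 - <<'E'
from yl import *
for n in ('side','top'): 
    a=bot.read_camera(n); cv2.imwrite(f'pics/{n}40.png',a); print(n,ylen(n,a,.042))
plan(.412,-.195,.034,100)
E
```

```text
t: 58.33
eef_pos: [0.4446, -0.0565, 0.0572]
tool_rot: [-0.525, 0.525, -0.474, 0.474]
contact_force: [-1.4, 0.5, -6.0]
gripper_width: 0.503
t: 59.17
eef_pos: [0.4209, -0.1592, 0.0572]
tool_rot: [-0.54, 0.54, -0.456, 0.456]
contact_force: [0.2, 1.0, -5.5]
gripper_width: 0.504
t: 59.83
eef_pos: [0.4174, -0.1931, 0.0572]
tool_rot: [0.54, -0.54, 0.456, -0.456]
contact_force: [0.0, -0.2, -5.8]
gripper_width: 0.5
side [(np.int32(465), [0.395, -0.064], [0.0255, 0.1757])]
top [(np.int32(791), [0.395, -0.059], [0.0283, 0.1802])]
cur yaw 99.7 linear [0.0012, 0.0232, -0.0057] dr [-0.01, -0.3, -0.01] rows 1
```

```bash
python3 -m crank '[{"linear":[0,0.003,-0.001],"dr":[0,0,0],"hand":-1},{"linear":[0,0.007,-0.003],"dr":[0,0,0],"hand":-1},{"linear":[0,0.011,-0.005],"dr":[0,0,0],"hand":-1},{"linear":[0,0.015,-0.005],"dr":[0,0,0],"hand":-1},{"linear":[0,0.018,-0.005],"dr":[0,0,0],"hand":-1},{"linear":[0,0.0205,-0.005],"dr":[0,0,0],"hand":-1},{"linear":[0,0.0215,-0.005],"dr":[0,0,0],"hand":-1},{"linear":[0,0.0215,-0.005],"dr":[0,0,0],"hand":-1}]'
```

```text
t: 60.6
eef_pos: [0.4123, -0.1939, 0.0354]
tool_rot: [0.54, -0.54, 0.456, -0.456]
contact_force: [-0.2, 0.9, -6.2]
gripper_width: 0.503
```

Not touching yet, so I'll lower the last bit and release.

```bash
python3 -m crank '[{"linear":[0,0.0007,0],"dr":[0,0,0],"hand":-1},{"linear":[0,0.0014,0],"dr":[0,0,0],"hand":-1},{"linear":[0,0.0014,0],"dr":[0,0,0],"hand":-1},{"linear":[0,0.0014,0],"dr":[0,0,0],"hand":-1}]'
python3 -c "
from h import *
print(bot.get_obs()['contact_force'])"
python3 -m crank '[{"linear":[0,0.0005,0],"dr":[0,0,0],"hand":-1},{"linear":[0,0.0005,0],"dr":[0,0,0],"hand":0.1},{"linear":[0,0.0005,0],"dr":[0,0,0],"hand":0.3},{"linear":[0,0.0005,0],"dr":[0,0,0],"hand":0.5},{"linear":[0,0.0005,0],"dr":[0,0,0],"hand":0.5},{"linear":[0,-0.02,0],"dr":[0,0,0],"hand":0.5},{"linear":[0,-0.06,0],"dr":[0,0,0],"hand":0.5},{"linear":[0,-0.1,0],"dr":[0,0,0],"hand":0.5},{"linear":[0,-0.14,0],"dr":[0,0,0],"hand":0.5},{"linear":[0,-0.18,0],"dr":[0,0,0],"hand":0.5}]'
python3 -m crank '[{"linear":[0.04,-0.02,0],"dr":[0,0,0],"hand":0.5},{"linear":[0.08,-0.02,0],"dr":[0,0,0],"hand":0.5},{"linear":[0.12,-0.02,0],"dr":[0,0,0],"hand":0.5},{"linear":[0.16,-0.02,0],"dr":[0,0,0],"hand":0.5},{"linear":[0.2,-0.02,0.05],"dr":[0,0,0],"hand":0.5},{"linear":[0.2,-0.02,0.05],"dr":[0,0,0],"hand":0.5},{"linear":[0.2,-0.02,0.05],"dr":[0,0,0],"hand":0.5}]'
cat > chk.py <<'E'
from yl import *
for n in ('side','top'):
    a=bot.read_camera(n); cv2.imwrite(f'pics/{n}50.png',a); c=cam(n); print(n,ylen(n,a,.022))
    for t,z in (('tape_c',.039),('lock_top',.0785),('hook',.008),('mat',0)): print(' ',t,[(round(d['score'],2),pix2(c,d['xy'],z)[:2].round(3).tolist()) for d in bot.place_of(n,t)[:1]])
    for t in ('tube1_c','tube2_c'):
      for d in bot.cut_out(n,t)[:2]:
        m=d['pixels'].astype(np.uint8); cs,_=cv2.findContours(m,0,2); k=max(cs,key=cv2.contourArea)
        P=np.array([iJ(pix2(c,p[0],.05)[:2]) for p in k],np.float32); r=cv2.minAreaRect(P); print('  ',t,round(d['score'],2),np.round(r[0],1),np.round(r[1],1),round(r[2],1),'min x',P[:,0].min())
    for t in ('spray','jar','mug','offcut','bearing','screwdriver','wrench'): print('  ',t,[pix2(c,d['xy'],0)[:2].round(3).tolist() for d in bot.place_of(n,t)[:1]],end='')
    print()
E
python3 chk.py
```

```text
t: 60.93
eef_pos: [0.4126, -0.1942, 0.0347]
tool_rot: [-0.54, 0.54, -0.456, 0.456]
contact_force: [-2.0, -0.7, 0.3]
gripper_width: 0.504
[-2.04430582 -0.6577363   0.30730245]
t: 61.77
eef_pos: [0.4121, -0.1936, 0.216]
tool_rot: [0.541, -0.54, 0.456, -0.456]
contact_force: [0.5, -1.3, -0.5]
gripper_width: 0.75
t: 62.35
eef_pos: [0.4983, -0.3851, 0.2335]
tool_rot: [0.541, -0.539, 0.456, -0.457]
contact_force: [0.2, 0.0, 0.2]
gripper_width: 0.747
side [(np.int32(446), [0.391, -0.062], [0.025, 0.1712])]
  tape_c []
  lock_top [(0.62, [0.421, -0.213])]
  hook [(0.66, [0.367, 0.023])]
  mat [(0.8, [0.44, -0.164])]
   tube1_c 0.63 [-31.6 -86. ] [75.8 34.6] 0.6 min x -69.6
   tube1_c 0.42 [260.7 -31.6] [ 28.2 145.5] 53.2 min x 198.4
   tube2_c 0.65 [-31.4  38.5] [74.9 26.6] 0.9 min x -68.9
   spray [[0.793, 0.079]]   jar [[0.789, -0.082]]   mug [[0.379, 0.387]]   offcut [[0.462, 0.439]]   bearing [[0.485, -0.409]]   screwdriver [[0.604, 0.407]]   wrench [[0.76, -0.3]]
top [(np.int32(755), [0.391, -0.06], [0.0281, 0.1798])]
  tape_c [(0.62, [0.42, -0.194])]
  lock_top [(0.61, [0.406, -0.173])]
  hook [(0.95, [0.381, 0.028])]
  mat []
   tube1_c 0.74 [-23.1 -87.1] [33.8 93.1] 89.8 min x -69.7
   tube2_c 0.71 [-23.7  37.6] [93.4 29.8] 1.3 min x -70.4
   spray [[0.786, 0.078]]   jar []   mug [[0.373, 0.398]]   offcut [[0.459, 0.447]]   bearing [[0.481, -0.396]]   screwdriver [[0.603, 0.41]]   wrench [[0.541, 0.15]]
```

```bash
python3 -c "
from station import bot
print(bot.hand_in(), bot.get_obs()['t'])"
```

```text
the job is handed in; nothing more can be done
the job is handed in; nothing more can be done
```

The job is handed in at about t = 62 s: two tubes are seated in the jig, and the tape measure is back on the red mat with its blade locked out.

**Tubes:** Only two were there, and they went into the lanes at y = -90 and y = +38. The second was knocked askew, or dragged by the gripper, after I let go of it, so I straightened it and pushed it back to depth. In the last checks both free ends lay at jig x = -69 to -70 mm. That matches the white line to about 1 mm, with tube 2 perhaps 1 mm shallow. The black bands are hidden under the lead-in cheeks, so I judged depth from the free ends.

**Tape measure:**
- **First round:** I hooked it, drew it out to the line and locked it. The first press peaked at 28 N, above the advised 20 N. Quick unhooking and carrying then let the locked blade slip in by about 25 mm.
- **Second round:** I took it back to the jig and pulled the lock up. That tipped the hook off the lip and the blade ran fully in. I then hooked it and drew it out to the line again, locked it at 15 N, unhooked it slowly and carried it gently to the mat.
- **Last check:** it stands on the mat with the hook clear of the jig. The top camera puts the blade at about 0.17 m, against 0.172 when locked. The side camera's measured blade length came out about 9 mm shorter than the top camera's.
- **Accuracy at the line:** I only know the case front's position there to about 1–2 mm, because my estimates differed by that much.

**Bystanders:** The spray can, mug, offcut, bearing and screwdriver were where they had been, to within the networks' scatter. In the last top picture the jar was missed and the wrench misreported as lying on the jig, but the side picture showed both in about their usual places.

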